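# Glaze jar back into the damp cupboard

## Task

Put the small lidded glaze jar back in the wooden cupboard: pull the cupboard's door open through its roller catch, stand the jar upright in the free part of the rack on the inside of the door, and push the door firmly, without slamming or ramming it, until the catch snaps and it stays shut on its own. Do not disturb the bottle and the bowl.

Things in the scene. Friction and masses are not known exactly. Their poses are not given: they have to be found in the camera images.
- cupboard: Plywood bench cupboard, 240 mm wide, 200 deep with its door, 280 high; fixed. Origin: middle of its underside. Its own -x axis points out of the front, where the door is; its +y axis points to the hinge side. The door's outer face lies 103 mm from the origin along -x.
- door (a joint): Angle of the cupboard's door (rad): 0 where it rests shut on its catch, growing as it opens, up to 1.9; it stays where it is left when open. Wooden panel 238 mm wide, 272 high, 18 thick; its top edge is 276 mm above the bench.
- door_handle (a point): Grip point on the handle: upright round steel bar, 12 mm thick, 92 long, its axis 40 mm out from the door's outer face, 205 mm from the hinge along the door, on two 10 mm stems at 194 and 244 mm above the bench. Bar top 268 mm above the bench, this point 245 mm. x axis: into the door, square to its face; y: along the door to the hinge.
- door_hinge (a point): Point on the door's upright hinge axis, at the handle's height; the axis runs along the door's outer face at its hinge edge.
- rack (a point): Floor of the free part of the plywood rack inside the door, 165 mm above the bench, 52 mm from the door's outer face, 150 mm from the hinge. Open-topped trough, 34 mm from this point to panel and to front rail, 36 mm high rail and ends, 49 mm to the free end; a jar like yours stays in the hinge end, 82 mm away. Door top 111 mm above this floor. Axes as for the handle.
- jar: Small white glaze jar with a black screw lid, 46 mm across, 85 high, about 0.16 kg, loose and upright on the bench. Origin: centre of its underside; z up.
- seal: Upright black rubber seal strip, 8 mm wide and 240 high, on the cupboard's front edge at the door's free side; springy, about 2.2 N per mm, solid after 10 mm. It bears about 4 N with the door shut, about 10 N when the catch snaps; more than 24 N is ramming it.
- bottle: Tall grey glaze bottle with white cap, 56 mm across, 165 high, on the bench near the jar; to be left alone. Origin: centre of its underside.
- bowl: Open terracotta bowl, 110 mm across, 50 high, on the bench; to be left alone. Origin: centre of its underside.
- striker (a point): Steel ridge on the inside of the door's free top corner, 212 mm from the hinge, that rides past a sprung roller under the cupboard's roof. About 11 N at the handle pulls it out. The roller's plate has play: pushed back to 0 rad the door has NOT caught and springs out when let go; press on past 0, into the seal, a few mm, 12 to 18 N, until it snaps. Let go, it returns to about 0.
There are look-alikes about, which are no part of the job. Several things look just like the jar: the one meant starts nearest to the robot's base.

How it is judged (in metres and radians):
On the way, in this order (a step that is already met when the one before it is completed fails the run):
1. the door has been pulled open through its catch (more than 0.6 rad) (value of joint door above 0.6 rad), for 0.1 s.
2. the jar stands upright and let go on the rack's floor, with the door still open (value of joint door above 0.3 rad and horizontal distance between jar and rack below 0.05 m and z of jar in the frame of rack between -0.006 and 0.006 m and angle between jar's own z axis and vertical below 0.15 rad and contact force between the fingers and jar below 0.1 N), for 0.2 s.
At the end, for the whole second after the job is handed in: The door stays shut on its catch by itself (within 0.012 rad of its rest position) and the jar stands upright (within 0.15 rad) and at rest on the floor of the door's rack, within 50 mm of the rack point (value of joint door between -0.012 and 0.012 rad and horizontal distance between jar and rack below 0.05 m and z of jar in the frame of rack between -0.006 and 0.006 m and angle between jar's own z axis and vertical below 0.15 rad and linear speed of jar below 0.02 m/s); the robot touches nothing.
It fails at once if the door was rammed: more than 24 N on its rubber seal (contact force between seal and anything else above 24 N).
It fails at once if the door was slammed (swung shut faster than 2 rad/s) (velocity of joint door below -2 rad/s).
It fails at once if the jar was tipped over (more than 0.6 rad) (angle between jar's own z axis and vertical above 0.6 rad).
It fails at once if the bottle was moved more than 20 mm (distance of bottle from where it was at the start of the episode above 0.02 m).
It fails at once if the bowl was moved more than 20 mm (distance of bowl from where it was at the start of the episode above 0.02 m).
It also fails if it takes over 66 s, if anything falls off the work surface, if the arm or the gripper's body presses on something with over 40 N, if the wrist force passes 120 N, or if a joint passes its speed limit or range.

## Robot

A 6-joint arm with a two-finger parallel gripper is mounted at the origin on the work surface. World frame = base frame: x ahead of the robot, y to its left, z up, the work surface at z = 0. Lengths are in m, angles in degrees, forces in N, time in s.
With the tool pointing down it reaches from about 0.4 to 0.825 m from the base axis. Payload 7 kg.
Tool frame: the origin (TCP) lies midway between the tips of the shut fingers; the grasp point (between the pads) lies 19 mm behind it; z points along the fingers, y is the direction in which the jaws open and shut (so a half turn about z gives the same grasp; the last joint's range is limited). The gripper opens to 88 mm and grips with 3 to 60 N. Pads are 19 mm wide; open, the fingers measure 130 mm over their backs; the gripper's body (78 mm by 193 mm) begins 47 mm behind the grasp point.
Start: joints at [-51.618, 20.546, 0.682, 0, -70.136, -16.507], TCP at [0.251, -0.626, 0.196] pointing down, gripper open.
Joint ranges: [-176.03, 176.03], [-82.01, 121.73], [-58.28, 71.71], [-173.87, 95.51], [-174.79, -0.11], [-173.66, 173.66]. Speed limits (degrees/s): [136.94, 136.94, 172.46, 180, 180, 180].

## Interface

Orientations are given as [roll, pitch, yaw] about the fixed x, y, z axes, in that order (R = Rz(yaw) Ry(pitch) Rx(roll)).
In Python, from plant import get_state, capture, close_job gives the robot as it stands.
- The arm moves only by the tool apply_moves, never from a script. Its argument "commands" is a list of rows, each an object with "grip": the opening, from 0 (shut) to 1 (fully open); "dp": the shift along the tool's x, y, z in mm, a list of three; "yaw": the turn about the tool's z in rad. A call has 1 to 12 rows; each row is the pose to reach, as a shift and turn from the pose commanded when the call began, along the tool's axes at that moment; what a row does not reach only later rows make up. A row lasts 1/8 s, in which the tool goes at most 62.5 mm and 10.7 degrees, less where a joint would pass 70% of its speed; a pose out of reach is approached as far as the arm can. A call with a gripper value outside its range is refused whole. The fingers move at their own pace and stop on an object; "newtons" is the grip in N (left out, the last holds). Time passes only in rows, so rows that repeat a pose let the fingers close. It gives the time, the measured TCP pose, the force and the opening at its end, in the units of the state.
- get_state(): the state, without advancing time (a new reading comes with each control period).
- capture(name): name is "side" or "top" or "wrist"; returns a dict with "color" (400x640x3 uint8, red, green, blue), "camera_matrix" (3x3 intrinsics, pixels), "xyz" and "rotation" of the camera in the world; the wrist camera has in their place "T_tool_cam" (4x4, takes a point from camera to tool coordinates, whose origin is the TCP and whose axes are the flange's). Camera axes: x right, y up, looking along -z (the intrinsics and any distortion apply to the point x, -y, -z); pixel columns grow to the right and rows downward; lengths in m; the calibration is good to about 2 mm. A picture is of the moment at which its call begins: read the wrist's pose just before it. There is no depth.
- close_job(): hands the job in, once; it reports no verdict.
The state is a dict: "time_s": time; "joints": joint angles; "qd": joint speeds; "joint_torque": joint torques, N m; "tcp_pos": TCP position; "eef_rot": TCP orientation; "contact_force": force on the tool from outside, world axes, zero at the start; "moment": the same for the moment, N m; "gripper_width": finger opening in m.
Only numpy, scipy, OpenCV 4.12 (cv2) and the standard library are available. Lean on these libraries where they do the work, as an engineer would, in place of code of your own. Each camera call takes 0.05 s, during which the arm holds its last target.

## Working session

There is one attempt and no reset: what is moved stays moved. The work goes in short steps, Python scripts to look and compute and a tool call to move; the robot and the scene stay as the last step left them, time stands still between calls to the robot, and variables do not carry over. Pictures are saved under pics/ and viewed, and the job is handed in when it is done.

Besides the shell and the picture viewer there is one more tool, called as a command line: name --argument value ..., lists and objects as JSON in quotes. apply_moves: Moves the arm, as the interface text tells. Its arguments: {"type":"object","properties":{"commands":{"type":"array","items":{"type":"object","properties":{"grip":{"type":"number"},"dp":{"type":"array","items":{"type":"number"}},"yaw":{"type":"number"}}}},"newtons":{"type":"number"}},"required":["commands"]}

```bash
mkdir -p pics; ls; python3 - <<'E'
from plant import get_state, capture
import cv2
s=get_state();print(s)
for n in ["side","top","wrist"]:
    c=capture(n);cv2.imwrite(f"pics/{n}0.png",c["color"][:,:,::-1])
    print(n,{k:v for k,v in c.items() if k!="color"})
E
```

```text
pics
{'time_s': 0.0, 'joints': array([-5.16173596e+01,  2.05921564e+01,  6.31866930e-01, -2.09761410e-02,
       -7.01361940e+01, -1.65067832e+01]), 'qd': array([ 0.00550625, -0.10135324, -0.05694114,  0.00492564,  0.02346685,
        0.04846966]), 'joint_torque': array([ 1.01296533e-03, -5.82719600e+01,  2.93048805e+01,  6.99729055e+00,
        6.71991846e-03, -1.97855657e-04]), 'tcp_pos': array([ 0.25126099, -0.62588447,  0.19489743]), 'eef_rot': array([ 1.79901890e+02, -8.51056211e-03, -1.58131280e+02]), 'contact_force': array([ 0.45501623,  0.92707768, -0.11238494]), 'moment': array([-0.0159886 , -0.0163654 ,  0.04969982]), 'gripper_width': 0.08736605727849982}
side {'camera_matrix': array([[420.56822238,   0.        , 316.5200342 ],
       [  0.        , 420.56822238, 195.76064   ],
       [  0.        ,   0.        ,   1.        ]]), 'xyz': array([0.89510699, 0.87317632, 1.02220692]), 'rotation': array([4.74203946e+01, 1.51728215e-01, 1.58299548e+02])}
top {'camera_matrix': array([[507.83986928,   0.        , 313.44546979],
       [  0.        , 507.83986928, 197.85120667],
       [  0.        ,   0.        ,   1.        ]]), 'xyz': array([0.46280203, 0.01529478, 1.49849064]), 'rotation': array([  3.15791478,   0.1023014 , -90.99604153])}
wrist {'camera_matrix': array([[287.83042783,   0.        , 319.50131561],
       [  0.        , 287.83042783, 201.55121683],
       [  0.        ,   0.        ,   1.        ]]), 'T_tool_cam': array([[-1.17357772e-03,  9.58519605e-01,  2.85024190e-01,
         7.69923205e-02],
       [ 9.99998918e-01,  1.37761520e-03, -5.15376349e-04,
        -2.50448506e-04],
       [-8.86651990e-04,  2.85023277e-01, -9.58520185e-01,
        -1.88810087e-01],
       [ 0.00000000e+00,  0.00000000e+00,  0.00000000e+00,
         1.00000000e+00]])}
```

View pics/side0.png

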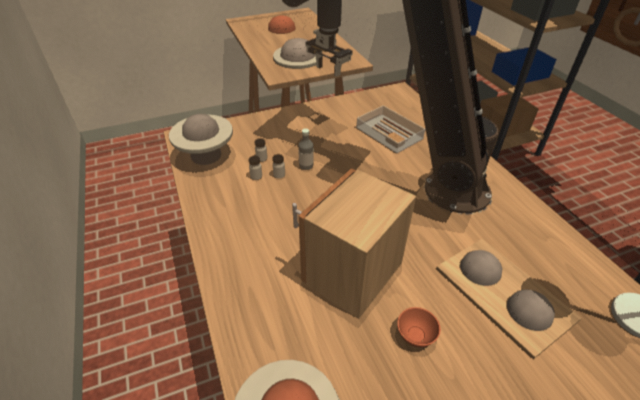

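View pics/top0.png

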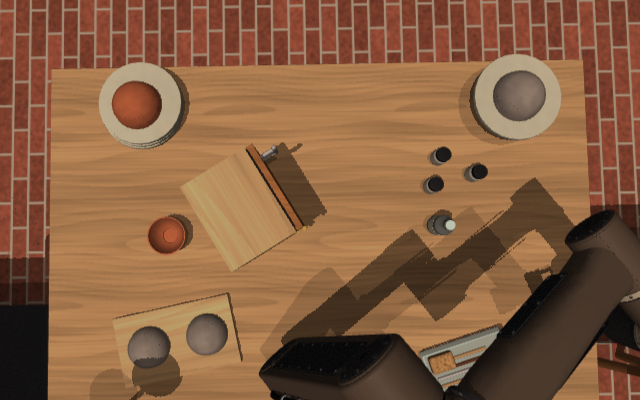

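View pics/wrist0.png

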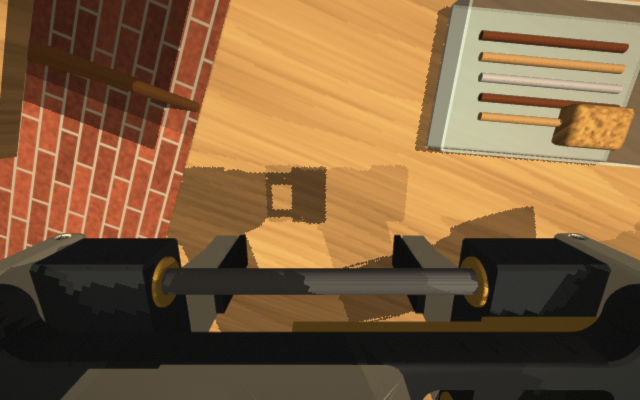

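```bash
cat > h.py <<'E'
import numpy as np, cv2
from scipy.spatial.transform import Rotation as Ro
from plant import get_state, capture
def R(e): return Ro.from_euler('xyz',e,degrees=True).as_matrix()
def cam(c,s=None):
    if "T_tool_cam" in c:
        T=np.eye(4);T[:3,:3]=R(s["eef_rot"]);T[:3,3]=s["tcp_pos"];T=T@c["T_tool_cam"]
        return T[:3,3],T[:3,:3],c["camera_matrix"]
    return c["xyz"],R(c["rotation"]),c["camera_matrix"]
def ray(cm,u,v):
    o,r,K=cm
    d=np.linalg.inv(K)@[u,v,1];d=r@[d[0],-d[1],-d[2]]
    return o,d/np.linalg.norm(d)
def onz(cm,u,v,z):
    o,d=ray(cm,u,v);return o+d*(z-o[2])/d[2]
def proj(cm,p):
    o,r,K=cm
    q=r.T@(np.asarray(p)-o);q=K@[q[0],-q[1],-q[2]];return q[:2]/q[2]
E
python3 - <<'E'
import cv2
a=cv2.imread("pics/top0.png")
b=cv2.resize(a[130:290,160:340],None,fx=4,fy=4,interpolation=cv2.INTER_CUBIC)[:600];cv2.imwrite("pics/top0c.png",b)
b=cv2.resize(a[135:245,400:500],None,fx=5,fy=5,interpolation=cv2.INTER_CUBIC);cv2.imwrite("pics/top0j.png",b)
a=cv2.imread("pics/side0.png")
b=cv2.resize(a[165:315,270:430],None,fx=4,fy=4,interpolation=cv2.INTER_CUBIC)[:600];cv2.imwrite("pics/side0c.png",b)
E
```

```text
(no output)
```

View pics/top0c.png

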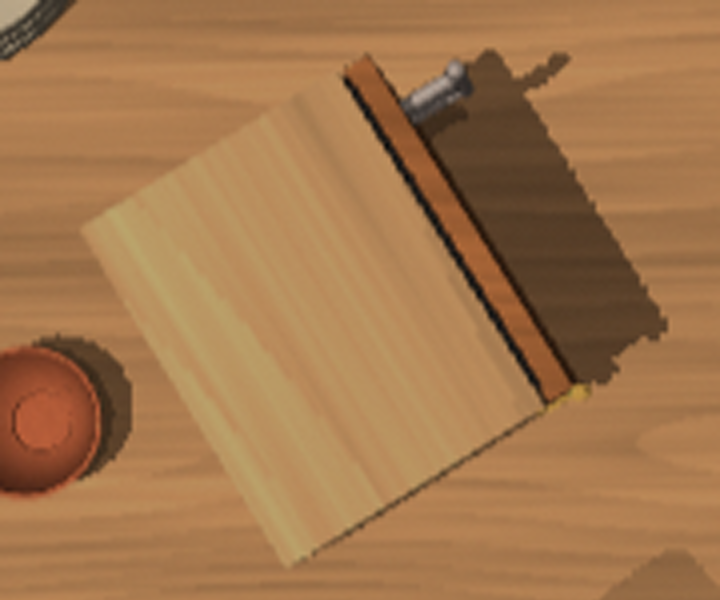

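View pics/top0j.png

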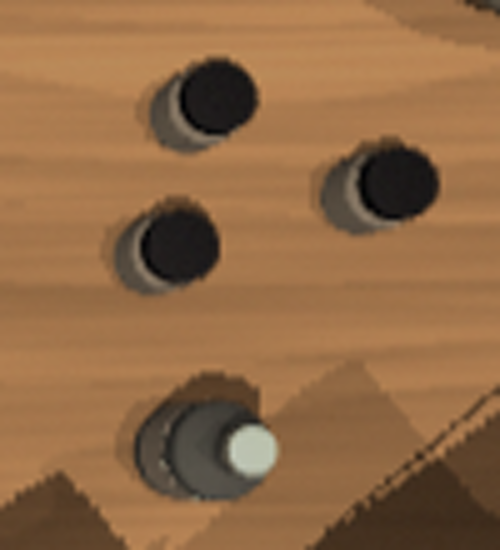

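View pics/side0c.png

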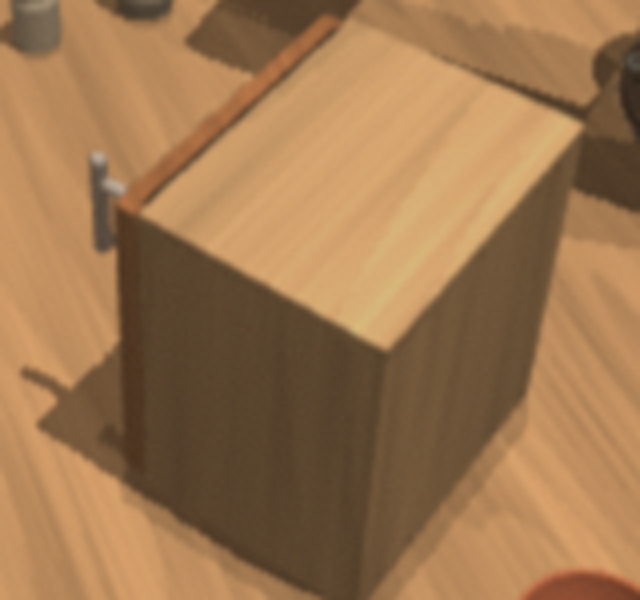

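```bash
python3 - <<'E'
from h import *
t=cam(capture("top")); s=cam(capture("side"))
P=lambda u,v,z:onz(t,160+u/4,130+v/4,z)
of,oh=P(369,54,.276),P(577,381,.276)
inf,ih=P(344,76,.276),P(547,403,.276)
bl,br=P(80,228,.28),P(290,568,.28)
bar=P(457,72,.268)
for n,p in dict(of=of,oh=oh,inf=inf,ih=ih,bl=bl,br=br,bar=bar).items(): print(n,p.round(4))
print(np.linalg.norm(of-oh),np.linalg.norm(inf-ih),np.linalg.norm(bl-br))
for a,b in((oh,of),(ih,inf),(br,bl)): d=b-a;print(np.degrees(np.arctan2(d[1],d[0])))
for n,u,v,z in(("jarA",436,184,.085),("jarB",443.5,154.5,.085),("jarC",479.5,171.5,.085),("bottle",450,225,.165)):
    p=onz(t,u,v,z);print(n,p.round(4),np.hypot(*p[:2]))
# side lid positions
a=cv2.imread("pics/side0.png")
# side: door top outer free corner & hinge
Q=lambda u,v,z:onz(s,270+u/4,165+v/4,z)
print("side of",Q(120,207,.276),"oh",Q(331,15,.276),"bar",Q(97,157,.268))
print("side backleft",Q(386,351,.28),"br",Q(582,122,.28))
c=cv2.resize(a[130:190,235:325],None,fx=6,fy=6,interpolation=cv2.INTER_CUBIC);cv2.imwrite("pics/side0j.png",c)
E
```

```text
of [0.6649 0.1624 0.276 ]
oh [0.4647 0.0396 0.276 ]
inf [0.6517 0.1777 0.276 ]
ih [0.4518 0.0578 0.276 ]
bl [0.5618 0.337  0.28  ]
br [0.3564 0.2124 0.28  ]
bar [0.6542 0.1098 0.268 ]
0.23488892516819682 0.23312170008059985 0.24029408609054764
31.542992421409693
30.96495076423101
31.243629169564716
jarA [ 0.5735 -0.3262  0.085 ] 0.659797591412599
jarB [ 0.656  -0.3497  0.085 ] 0.7433624664031934
jarC [ 0.6064 -0.4487  0.085 ] 0.754379845636659
bottle [ 0.4589 -0.3402  0.165 ] 0.5712440631927608
side of [0.66334628 0.17431478 0.276     ] oh [0.46031029 0.05141417 0.276     ] bar [0.65912145 0.11854899 0.268     ]
side backleft [0.56364366 0.34207593 0.28      ] br [0.35836775 0.21716154 0.28      ]
```

View pics/side0j.png

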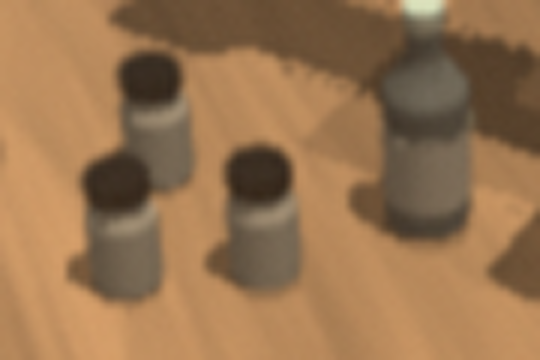

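```bash
cat >> h.py <<'E'
def mv(p,yaw=None):
    s=get_state();r=R(s["eef_rot"])
    dp=r.T@(np.asarray(p)-s["tcp_pos"])*1000
    y=0
    if yaw is not None: y=-((yaw-s["eef_rot"][2]+180)%360-180)
    print("dp",dp.round(1),"|d|",np.linalg.norm(dp).round(1),"yaw rad",round(np.radians(y),3),"deg",round(y,1))
E
python3 - <<'E'
from h import *
t=cam(capture("top")); s=cam(capture("side"))
a=onz(t,436,184,.085);print(a,proj(s,a),onz(s,278.2,157.2,.085))
mv([0.657,0.115,0.36],-58.8)
E
```

```text
[ 0.57354617 -0.32615587  0.085     ] [277.74664149 156.48601565] [ 0.57332468 -0.32143343  0.085     ]
dp [-652.5  536.9 -164.2] |d| 860.8 yaw rad -1.734 deg -99.3
```

apply_moves --commands '[{"dp": [-30,20,-60],"yaw": -0.1,"grip": 1},{"dp": [-80,60,-115],"yaw": -0.25,"grip": 1},{"dp": [-120,100,-140],"yaw": -0.4,"grip": 1},{"dp": [-165,137,-164],"yaw": -0.55,"grip": 1},{"dp": [-210,174,-164],"yaw": -0.7,"grip": 1},{"dp": [-255,211,-164],"yaw": -0.85,"grip": 1},{"dp": [-300,248,-164],"yaw": -1.0,"grip": 1},{"dp": [-345,285,-164],"yaw": -1.15,"grip": 1},{"dp": [-390,322,-164],"yaw": -1.3,"grip": 1},{"dp": [-435,359,-164],"yaw": -1.45,"grip": 1},{"dp": [-480,396,-164],"yaw": -1.6,"grip": 1},{"dp": [-525,433,-164],"yaw": -1.734,"grip": 1}]' --newtons 40

```text
time_s: 1.85
tcp_pos: [0.5779, -0.027, 0.3602]
eef_rot: [-180.0, -0.0, -58.5]
contact_force: [2.1, -0.5, 0.2]
gripper_width: 0.0877
```

```bash
python3 - <<'E'
from h import *
mv([0.657,0.115,0.36],-58.8)
E
```

```text
dp [ -79.7 -141.6    0.3] |d| 162.5 yaw rad 0.005 deg 0.3
```

apply_moves --commands '[{"dp": [-25,-45,0],"yaw": 0.005,"grip": 1},{"dp": [-50,-90,0],"yaw": 0.005,"grip": 1},{"dp": [-72,-130,0],"yaw": 0.005,"grip": 1},{"dp": [-80,-142,0],"yaw": 0.005,"grip": 1},{"dp": [-80,-142,0],"yaw": 0.005,"grip": 1}]'

```text
time_s: 2.48
tcp_pos: [0.6573, 0.1137, 0.3591]
eef_rot: [179.9, 0.0, -59.0]
contact_force: [-0.3, -0.6, -0.5]
gripper_width: 0.0876
```

```bash
python3 - <<'E'
from h import *
s=get_state();print(s["tcp_pos"],s["eef_rot"],s["joints"],s["contact_force"])
c=capture("wrist");cv2.imwrite("pics/w1.png",c["color"][:,:,::-1])
cm=cam(c,s);print("pred bar top",proj(cm,[.657,.115,.268]),"cam",cm[0])
E
```

```text
[0.65734456 0.11374854 0.35908817] [ 1.79929791e+02  8.75231091e-03 -5.89997341e+01] [ 2.65240857e+01  1.70009918e+01  1.62260456e+01 -3.24643407e-03
 -8.92957315e+01  4.47622747e+00] [-0.29899075 -0.55687162 -0.48224902]
pred bar top [319.25521679 196.94408223] cam [0.69712233 0.04767695 0.54788601]
```

View pics/w1.png

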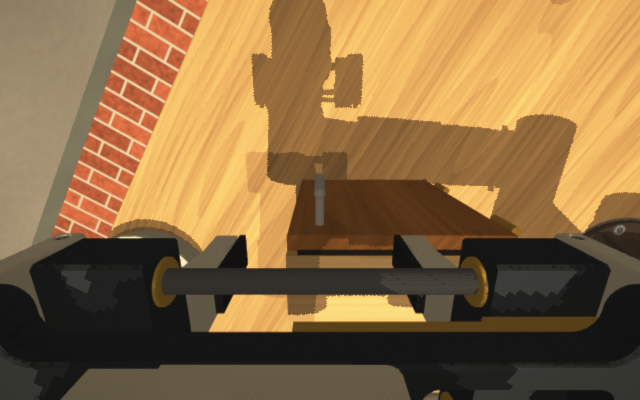

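```bash
python3 - <<'E'
import cv2
a=cv2.imread("pics/w1.png")
cv2.imwrite("pics/w1c.png",cv2.resize(a[150:260,270:430],None,fx=5,fy=5,interpolation=cv2.INTER_CUBIC))
E
```

```text
(no output)
```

View pics/w1c.png

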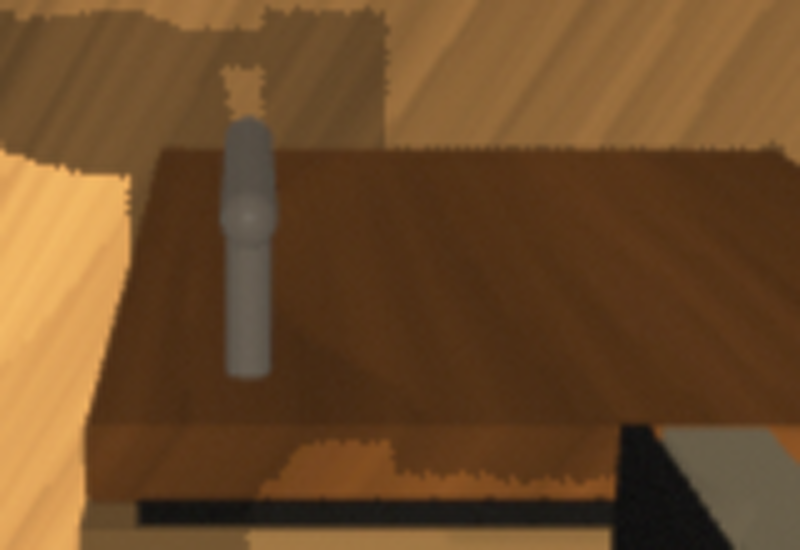

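```bash
python3 - <<'E'
from h import *
s=get_state();cm=cam(capture("wrist"),s)
b=onz(cm,319.8,193.4,.268);of=onz(cm,287.6,235,.276)
print(b,of)
th=np.radians(31.1);u=np.array([np.cos(th),np.sin(th),0]);n=np.array([u[1],-u[0],0])
print("hinge from bar",b-.205*u-.04*n,"from corner",of-.238*u, "bar-out dist",(b-of)@n)
print(onz(cm,270+620/5,150+425/5,.276)-of)
E
```

```text
[0.65817511 0.11081652 0.268     ] [0.66492634 0.16368246 0.276     ]
hinge from bar [0.46197902 0.03917787 0.268     ] from corner [0.46113478 0.04074753 0.276     ] bar-out dist 0.04178012693276585
[-0.09339094 -0.05589925  0.        ]
```

```bash
python3 - <<'E'
from h import *
mv([0.6575,0.1112,0.231],-58.9)
E
```

```text
dp [  1.3   0.2 129.2] |d| 129.2 yaw rad -0.003 deg -0.2
```

apply_moves --commands '[{"dp": [2,0,40],"grip": 1},{"dp": [2,0,80],"grip": 1},{"dp": [2,0,105],"grip": 1},{"dp": [2,0,120],"grip": 1},{"dp": [2,0,128],"grip": 1},{"dp": [2,0,128],"grip": 0.5},{"dp": [2,0,128],"grip": 0.2},{"dp": [2,0,128],"grip": 0},{"dp": [2,0,128],"grip": 0},{"dp": [2,0,128],"grip": 0}]' --newtons 40

```text
$.commands[0]: bad value
```

```bash
python3 - <<'E'
from h import *
s=get_state();print(s["tcp_pos"],s["eef_rot"],s["contact_force"],s["gripper_width"],s["time_s"])
c=capture("wrist");cv2.imwrite("pics/w2.png",c["color"][:,:,::-1])
E
```

```text
[0.65698814 0.11239293 0.36016326] [-1.79992282e+02 -9.92614567e-03 -5.90755230e+01] [-0.30605209 -0.42324986  0.5348671 ] 0.0874470222357048 2.575
```

View pics/w2.png

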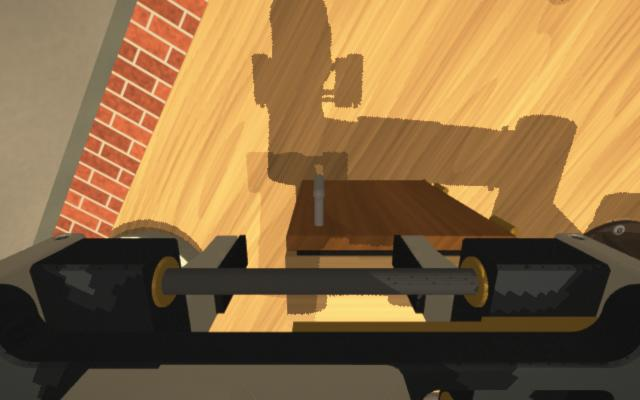

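apply_moves --commands '[{"dp": [2,0,40],"yaw": 0,"grip": 1},{"dp": [2,0,80],"yaw": 0,"grip": 1},{"dp": [2,0,105],"yaw": 0,"grip": 1},{"dp": [2,0,120],"yaw": 0,"grip": 1},{"dp": [2,0,128],"yaw": 0,"grip": 1},{"dp": [2,0,128],"yaw": 0,"grip": 0.5},{"dp": [2,0,128],"yaw": 0,"grip": 0.2},{"dp": [2,0,128],"yaw": 0,"grip": 0},{"dp": [2,0,128],"yaw": 0,"grip": 0},{"dp": [2,0,128],"yaw": 0,"grip": 0}]' --newtons 40

```text
time_s: 3.88
tcp_pos: [0.6584, 0.1114, 0.232]
eef_rot: [-180.0, -0.0, -59.1]
contact_force: [-0.7, 0.3, 0.1]
gripper_width: 0.0436
```

```bash
python3 - <<'E'
from h import *
s=get_state();print(s["tcp_pos"],s["eef_rot"],s["contact_force"],s["gripper_width"],s["time_s"])
c=capture("wrist");cv2.imwrite("pics/w2.png",c["color"][:,:,::-1])
E
```

```text
[0.65836748 0.11144102 0.23201102] [-1.79986789e+02 -1.74263079e-03 -5.90527730e+01] [-0.74063201  0.30334307  0.05294135] 0.043561416051927655 3.875
```

View pics/w2.png

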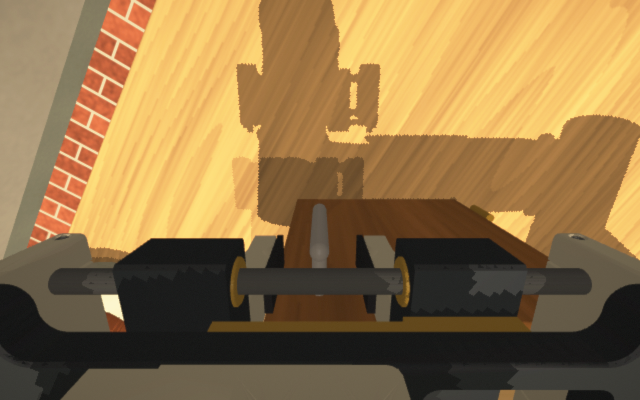

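apply_moves --commands '[{"dp": [0,0,0],"yaw": 0,"grip": 0},{"dp": [0,0,0],"yaw": 0,"grip": 0},{"dp": [0,0,0],"yaw": 0,"grip": 0},{"dp": [0,0,0],"yaw": 0,"grip": 0},{"dp": [0,0,0],"yaw": 0,"grip": 0},{"dp": [0,0,0],"yaw": 0,"grip": 0}]' --newtons 40

```text
time_s: 4.68
tcp_pos: [0.6587, 0.1116, 0.2318]
eef_rot: [-180.0, -0.0, -59.1]
contact_force: [3.1, 1.4, -1.9]
gripper_width: 0.0077
```

```bash
cat > arc.py <<'E'
from h import *
H=np.array([.462,.041]);A=31.1; 
def handle(th,H=H,r=.205,o=.040):
    a=np.radians(A)-th;u=np.array([np.cos(a),np.sin(a)]);n=np.array([u[1],-u[0]])
    return H+r*u+o*n
E
python3 - <<'E'
from arc import *
s=get_state();print(s["tcp_pos"],s["contact_force"],s["gripper_width"],handle(0))
p0=s["tcp_pos"][:2];yaw=s["eef_rot"][2]
n=np.array([np.cos(np.radians(yaw)),np.sin(np.radians(yaw))]);ty=np.array([n[1],-n[0]])
for th in [.02,.05,.1,.15,.2,.25,.3,.35,.4,.45,.5,.55,.6,.7,.8,1,1.2,1.3,1.4]:
    d=(handle(th)-handle(0))*1000;print(th,(d@n).round(1),(d@ty).round(1))
E
```

```text
[0.65869783 0.11158729 0.23183487] [ 3.11740523  1.44574701 -1.85408003] 0.007707226160480204 [0.65819609 0.11263865]
0.02 4.1 0.8
0.05 10.2 2.2
0.1 20.3 5.0
0.15 30.2 8.2
0.2 40.0 11.9
0.25 49.5 16.1
0.3 58.9 20.8
0.35 67.9 26.0
0.4 76.8 31.5
0.45 85.3 37.6
0.5 93.5 44.0
0.55 101.4 50.9
0.6 108.9 58.1
0.7 122.9 73.6
0.8 135.2 90.5
1 154.5 127.5
1.2 166.0 167.5
1.3 168.8 188.2
1.4 169.4 209.1
```

apply_moves --commands '[{"dp": [0,0,0],"yaw": 0,"grip": 0},{"dp": [0,0,0],"yaw": 0,"grip": 0}]'

```text
time_s: 4.92
tcp_pos: [0.6587, 0.1116, 0.2319]
eef_rot: [-180.0, -0.0, -59.1]
contact_force: [4.5, 1.5, -2.4]
gripper_width: 0.0074
```

```bash
python3 - <<'E'
from h import *
c=capture("wrist");a=c["color"][:,:,::-1]
cv2.imwrite("pics/w3.png",cv2.resize(a[180:340,200:440],None,fx=3,fy=3,interpolation=cv2.INTER_CUBIC))
c=capture("side");a=c["color"][:,:,::-1]
cv2.imwrite("pics/s3.png",cv2.resize(a[120:270,240:400],None,fx=4,fy=4,interpolation=cv2.INTER_CUBIC))
E
```

```text
(no output)
```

View pics/w3.png

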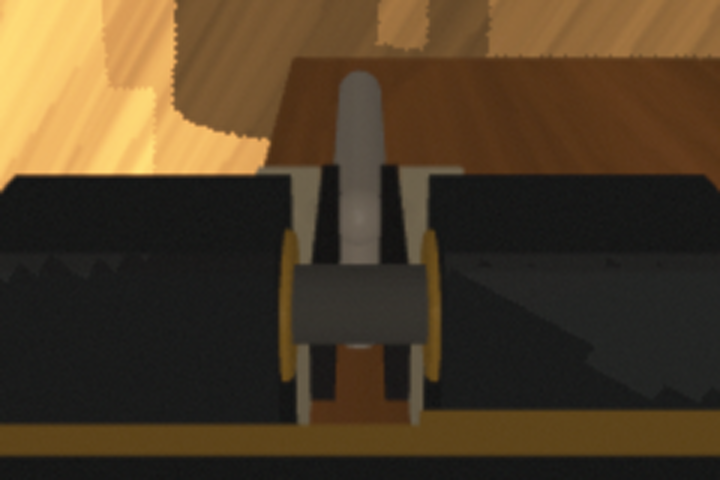

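View pics/s3.png

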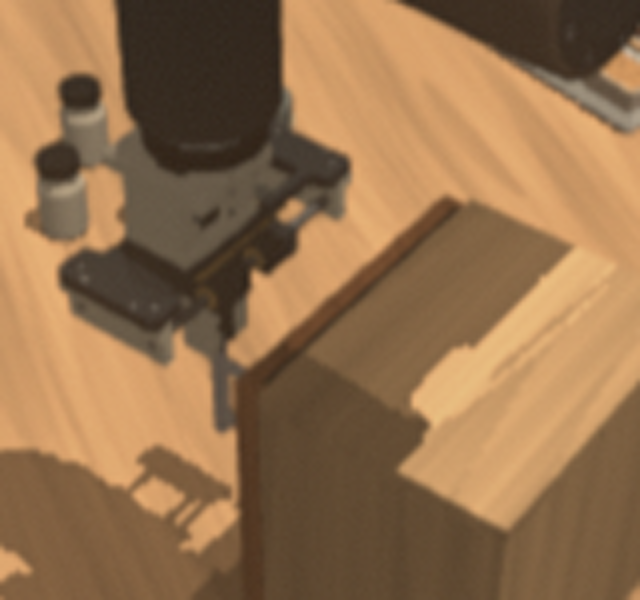

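apply_moves --commands '[{"dp": [4,0.8,0],"yaw": 0.02,"grip": 0},{"dp": [10,2.2,0],"yaw": 0.05,"grip": 0},{"dp": [20.3,5,0],"yaw": 0.1,"grip": 0},{"dp": [30.2,8.2,0],"yaw": 0.15,"grip": 0},{"dp": [40,11.9,0],"yaw": 0.2,"grip": 0},{"dp": [40,11.9,0],"yaw": 0.2,"grip": 0}]'

```text
time_s: 5.78
tcp_pos: [0.6687, 0.0694, 0.2318]
eef_rot: [180.0, -0.0, -70.7]
contact_force: [4.3, 0.0, -1.5]
gripper_width: 0.0079
```

```bash
python3 - <<'E'
from h import *
s=get_state();print(s["tcp_pos"],s["eef_rot"],s["contact_force"],s["gripper_width"],s["time_s"])
c=capture("top");a=c["color"][:,:,::-1]
cv2.imwrite("pics/t4.png",cv2.resize(a[100:300,160:440],None,fx=2.8,fy=2.8,interpolation=cv2.INTER_CUBIC))
c=capture("side");a=c["color"][:,:,::-1]
cv2.imwrite("pics/s4.png",cv2.resize(a[120:270,240:400],None,fx=4,fy=4,interpolation=cv2.INTER_CUBIC))
E
```

```text
[0.66871863 0.06940734 0.23182781] [ 1.79972365e+02 -2.44086624e-02 -7.06800161e+01] [ 4.25125827  0.04754521 -1.46355422] 0.007883496860249613 5.775
```

View pics/s4.png

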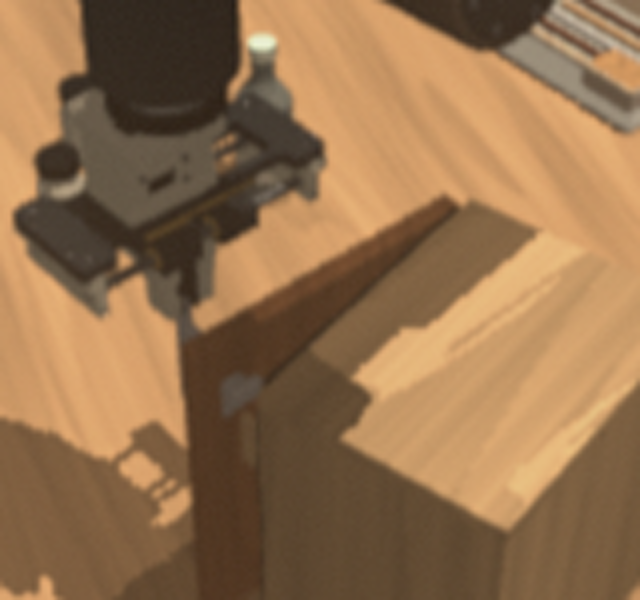

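```bash
python3 - <<'E'
from arc import *
y=np.radians(-59.07)-.2
n=np.array([np.cos(y),np.sin(y)]);ty=np.array([n[1],-n[0]])
for th in np.arange(.3,1.36,.08):
    d=(handle(th)-handle(.2))*1000;print(round(th-.2,2),(d@n).round(1),(d@ty).round(1))
E
```

```text
0.1 20.3 5.0
0.18 36.1 10.4
0.26 51.4 17.0
0.34 66.1 24.9
0.42 80.2 33.9
0.5 93.5 44.0
0.58 106.0 55.1
0.66 117.5 67.2
0.74 128.0 80.2
0.82 137.5 94.0
0.9 145.8 108.5
0.98 152.9 123.6
1.06 158.8 139.2
1.14 163.4 155.3
```

apply_moves --commands '[{"dp": [20.3,5,0],"yaw": 0.1,"grip": 0},{"dp": [36.1,10.4,0],"yaw": 0.18,"grip": 0},{"dp": [51.4,17,0],"yaw": 0.26,"grip": 0},{"dp": [66.1,24.9,0],"yaw": 0.34,"grip": 0},{"dp": [80.2,33.9,0],"yaw": 0.42,"grip": 0},{"dp": [93.5,44,0],"yaw": 0.5,"grip": 0},{"dp": [106,55.1,0],"yaw": 0.58,"grip": 0},{"dp": [117.5,67.2,0],"yaw": 0.66,"grip": 0},{"dp": [128,80.2,0],"yaw": 0.74,"grip": 0},{"dp": [137.5,94,0],"yaw": 0.82,"grip": 0},{"dp": [145.8,108.5,0],"yaw": 0.9,"grip": 0},{"dp": [152.9,123.6,0],"yaw": 0.98,"grip": 0}]'

```text
time_s: 7.38
tcp_pos: [0.6007, -0.1139, 0.2317]
eef_rot: [179.8, -0.1, -126.8]
contact_force: [-4.1, 6.2, 3.8]
gripper_width: 0.0078
```

```bash
python3 - <<'E'
from h import *
s=get_state();print(s["tcp_pos"],s["eef_rot"],s["contact_force"],s["gripper_width"],s["time_s"])
E
```

```text
[ 0.60072895 -0.11385741  0.23171057] [ 1.79794295e+02 -6.25464590e-02 -1.26793822e+02] [-4.09001071  6.15034861  3.75563194] 0.007812279242225504 7.375
```

apply_moves --commands '[{"dp": [0,0,0],"yaw": 0,"grip": 0.6},{"dp": [0,0,0],"yaw": 0,"grip": 0.6},{"dp": [0,0,0],"yaw": 0,"grip": 0.6},{"dp": [0,0,0],"yaw": 0,"grip": 0.8},{"dp": [0,0,-30],"yaw": 0,"grip": 1},{"dp": [0,0,-80],"yaw": 0,"grip": 1},{"dp": [0,0,-130],"yaw": 0,"grip": 1}]'

```text
time_s: 8.25
tcp_pos: [0.603, -0.1144, 0.3632]
eef_rot: [180.0, -0.0, -126.7]
contact_force: [0.2, 1.0, -0.6]
gripper_width: 0.0722
```

```bash
python3 - <<'E'
from h import *
s=get_state();print(s["tcp_pos"],s["eef_rot"],s["contact_force"],s["gripper_width"],s["time_s"])
mv([0.5735,-0.325,0.25],-176)
E
```

```text
[ 0.60304366 -0.11440968  0.36316238] [ 1.79980841e+02 -3.38559805e-02 -1.26651149e+02] [ 0.15806193  1.04528661 -0.58636018] 0.07215767565775967 8.25
dp [ 186.5 -102.   113.2] |d| 240.9 yaw rad 0.861 deg 49.3
```

apply_moves --commands '[{"dp": [45,-25,0],"yaw": 0.15,"grip": 1},{"dp": [90,-50,20],"yaw": 0.3,"grip": 1},{"dp": [135,-74,50],"yaw": 0.47,"grip": 1},{"dp": [175,-95,80],"yaw": 0.64,"grip": 1},{"dp": [186,-102,105],"yaw": 0.8,"grip": 1},{"dp": [186,-102,113],"yaw": 0.86,"grip": 1},{"dp": [186,-102,113],"yaw": 0.86,"grip": 1}]'

```text
time_s: 9.12
tcp_pos: [0.5735, -0.3247, 0.2478]
eef_rot: [180.0, -0.1, -175.9]
contact_force: [-0.1, -0.3, 0.7]
gripper_width: 0.0875
```

```bash
python3 - <<'E'
from h import *
s=get_state();print(s["tcp_pos"],s["eef_rot"],s["contact_force"],s["gripper_width"],s["time_s"])
c=capture("wrist");cv2.imwrite("pics/w5.png",c["color"][:,:,::-1])
cm=cam(c,s);print(proj(cm,[.5735,-.325,.085]))
c=capture("top");a=c["color"][:,:,::-1]
cv2.imwrite("pics/t5.png",cv2.resize(a[100:300,160:440],None,fx=2.8,fy=2.8,interpolation=cv2.INTER_CUBIC))
E
```

```text
[ 0.57352583 -0.32468782  0.24781588] [ 1.79966233e+02 -1.07241398e-01 -1.75933408e+02] [-0.08128651 -0.30205896  0.68596641] 0.08745266354123629 9.125
[319.15578798 180.59367319]
```

View pics/w5.png

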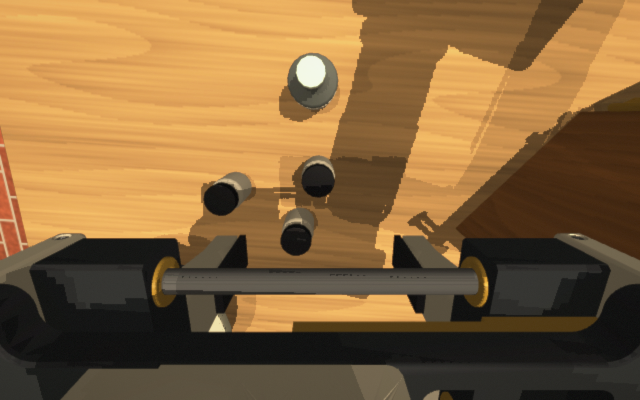

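View pics/t5.png

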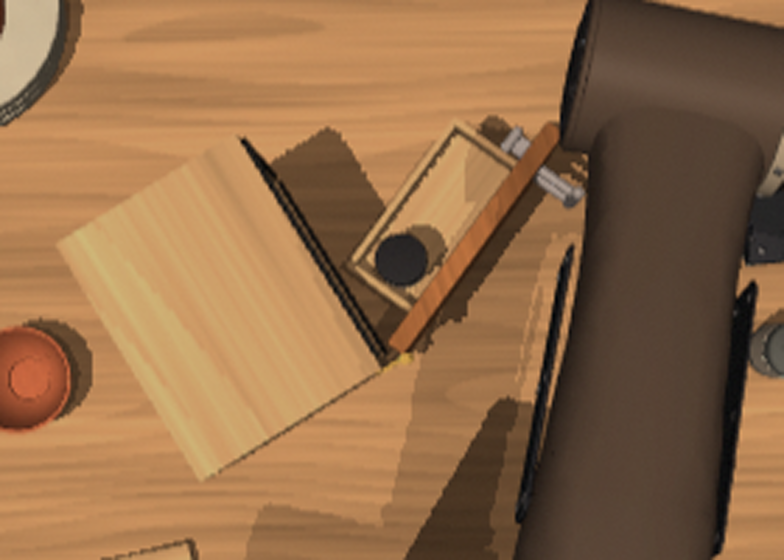

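```bash
python3 - <<'E'
from arc import *
t=cam(capture("top"))
P=lambda u,v,z:onz(t,160+u/2.8,100+v/2.8,z)
a,b=P(391,346,.276),P(547,122,.276)
d=b-a;print("inner edge",a,b,np.linalg.norm(d),np.degrees(np.arctan2(d[1],d[0])))
r1,r2=P(347,263,.201),P(457,120,.201)
d2=r2-r1;print("rail outer",r1,r2,np.linalg.norm(d2),np.degrees(np.arctan2(d2[1],d2[0])))
lid=P(401,260,.25);print("lid",lid)
al=np.arctan2(d[1],d[0]);u=np.array([np.cos(al),np.sin(al)]);n=np.array([u[1],-u[0]])
print("th",31.1-np.degrees(al))
print("rack from geom",H+.15*u-.052*n,"from lid",lid[:2]+.082*u)
w=get_state();mv([.5735,-.325,.051],-176)
E
```

```text
inner edge [0.46893334 0.05056195 0.276     ] [ 0.66030052 -0.08760057  0.276     ] 0.23603024477881765 -35.82838354824037
rail outer [0.54579404 0.09174865 0.201     ] [ 0.67573116 -0.01123994  0.201     ] 0.16580199888914837 -38.40045989754454
lid [0.54447295 0.04131378 0.25      ]
th 66.92838354824036
rack from geom [ 0.61405478 -0.00464366] from lid [ 0.61095641 -0.00668569]
dp [  1.1  -0.4 198.6] |d| 198.6 yaw rad 0.003 deg 0.2
```

apply_moves --commands '[{"dp": [1,0,50],"yaw": 0,"grip": 1},{"dp": [1,0,100],"yaw": 0,"grip": 1},{"dp": [1,0,145],"yaw": 0,"grip": 1},{"dp": [1,0,175],"yaw": 0,"grip": 1},{"dp": [1,0,192],"yaw": 0,"grip": 1},{"dp": [1,0,198],"yaw": 0,"grip": 1},{"dp": [1,0,198],"yaw": 0,"grip": 0.3},{"dp": [1,0,198],"yaw": 0,"grip": 0.3},{"dp": [1,0,198],"yaw": 0,"grip": 0.3},{"dp": [1,0,198],"yaw": 0,"grip": 0.3},{"dp": [1,0,198],"yaw": 0,"grip": 0.3},{"dp": [1,0,198],"yaw": 0,"grip": 0.3}]' --newtons 15

```text
time_s: 10.78
tcp_pos: [0.5731, -0.3248, 0.0511]
eef_rot: [-180.0, 0.0, -175.9]
contact_force: [0.9, -0.4, 0.8]
gripper_width: 0.0403
```

```bash
python3 - <<'E'
from h import *
s=get_state();print(s["tcp_pos"],s["eef_rot"],s["contact_force"],s["gripper_width"],s["time_s"])
c=capture("wrist");cv2.imwrite("pics/w6.png",c["color"][:,:,::-1])
E
```

```text
[ 0.57309236 -0.3248095   0.0511129 ] [-1.79980340e+02  2.29309117e-02 -1.75937938e+02] [ 0.88766002 -0.39785487  0.76802458] 0.040264247449871296 10.775
```

View pics/w6.png

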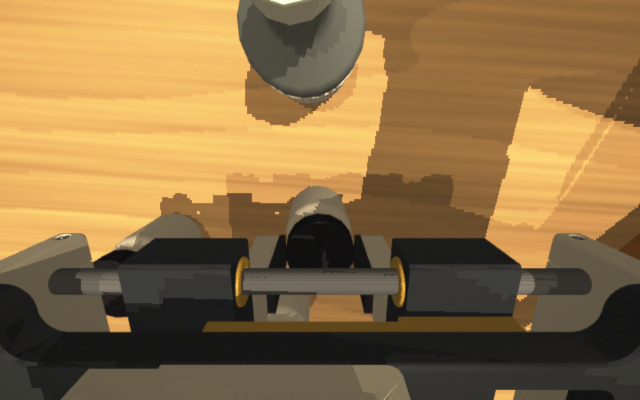

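```bash
python3 - <<'E'
from h import *
s=get_state();c=capture("wrist");cm=cam(c,s);p=s["tcp_pos"]
for a in np.linspace(0,2*np.pi,5)[:-1]: print(proj(cm,[p[0]+.0225*np.cos(a),p[1]+.0225*np.sin(a),.085]))
a=c["color"][:,:,::-1]
cv2.imwrite("pics/w6c.png",cv2.resize(a[170:330,220:420],None,fx=3.7,fy=3.7,interpolation=cv2.INTER_CUBIC))
mv([p[0],p[1],.30])
E
```

```text
[317.24803458 284.81705988]
[357.62049598 253.99019749]
[322.5747392  215.79826927]
[281.79588868 249.2034941 ]
dp [-1.000e-01 -1.000e-01 -2.489e+02] |d| 248.9 yaw rad 0.0 deg 0
```

View pics/w6c.png

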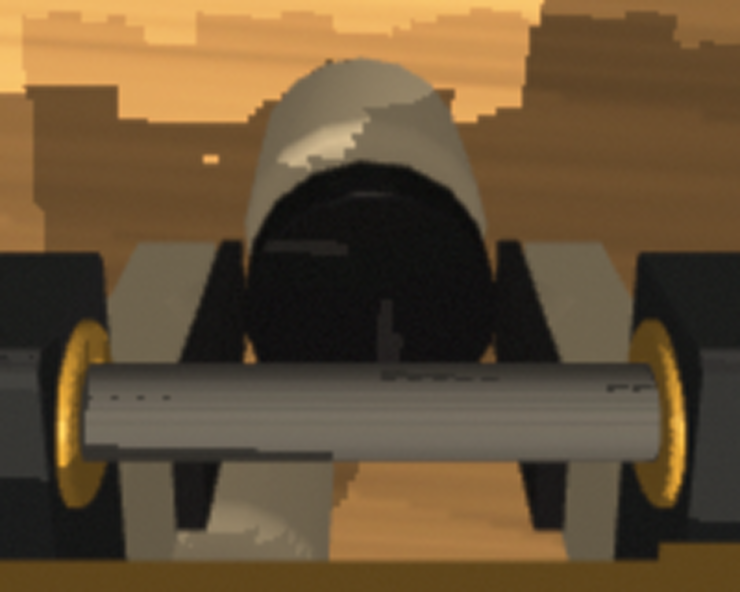

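apply_moves --commands '[{"dp": [0,0,-10],"yaw": 0,"grip": 0.3},{"dp": [0,0,-40],"yaw": 0,"grip": 0.3},{"dp": [0,0,-90],"yaw": 0,"grip": 0.3},{"dp": [0,0,-140],"yaw": 0,"grip": 0.3},{"dp": [0,0,-190],"yaw": 0,"grip": 0.3},{"dp": [0,0,-240],"yaw": 0,"grip": 0.3},{"dp": [0,0,-280],"yaw": 0,"grip": 0.3},{"dp": [0,0,-300],"yaw": 0,"grip": 0.3}]'

```text
time_s: 11.88
tcp_pos: [0.573, -0.3246, 0.3542]
eef_rot: [-179.9, 0.2, -175.9]
contact_force: [-0.0, -0.9, -3.1]
gripper_width: 0.0404
```

```bash
python3 - <<'E'
from h import *
s=get_state();print(s["tcp_pos"],s["eef_rot"],s["contact_force"],s["gripper_width"],s["time_s"])
c=capture("wrist");cv2.imwrite("pics/w7.png",c["color"][:,:,::-1])
c=capture("side");a=c["color"][:,:,::-1]
cv2.imwrite("pics/s7.png",cv2.resize(a[60:300,200:480],None,fx=2.5,fy=2.5,interpolation=cv2.INTER_CUBIC))
mv([.6185,-.0075,.352],-126.3)
E
```

```text
[ 0.57300093 -0.32464971  0.35417288] [-1.79939168e+02  1.79093442e-01 -1.75937957e+02] [-0.04909013 -0.88943563 -3.05678557] 0.040427663106024754 11.875
dp [-67.5 313.4   1.7] |d| 320.6 yaw rad -0.866 deg -49.6
```

View pics/w7.png

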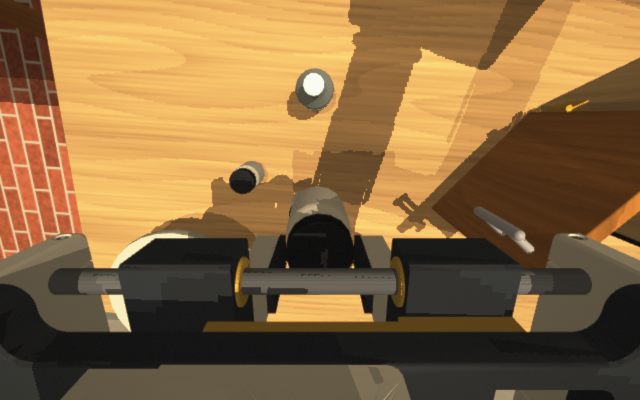

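View pics/s7.png

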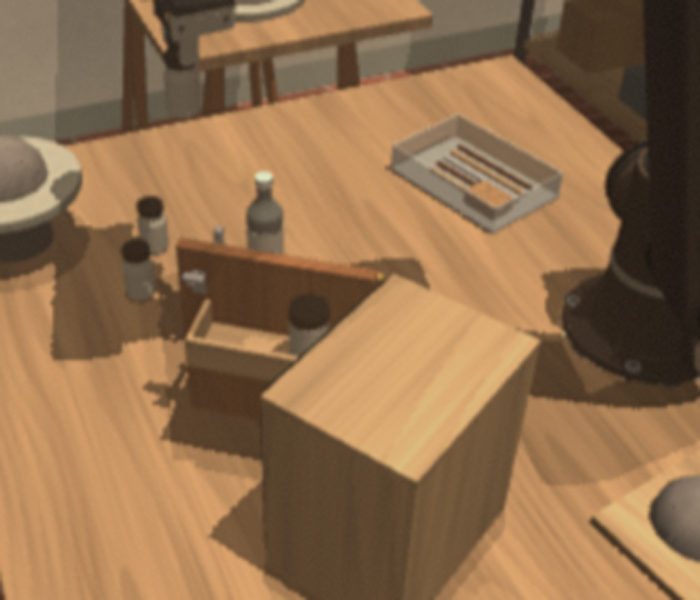

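apply_moves --commands '[{"dp": [-9,42,0],"yaw": -0.12,"grip": 0.3},{"dp": [-18,84,0],"yaw": -0.24,"grip": 0.3},{"dp": [-27,125,0],"yaw": -0.36,"grip": 0.3},{"dp": [-36,166,0],"yaw": -0.48,"grip": 0.3},{"dp": [-45,208,0],"yaw": -0.6,"grip": 0.3},{"dp": [-54,250,0],"yaw": -0.72,"grip": 0.3},{"dp": [-62,286,0],"yaw": -0.82,"grip": 0.3},{"dp": [-66,306,0],"yaw": -0.866,"grip": 0.3},{"dp": [-67.5,313.5,1],"yaw": -0.866,"grip": 0.3},{"dp": [-67.5,313.5,1],"yaw": -0.866,"grip": 0.3}]'

```text
time_s: 13.22
tcp_pos: [0.6178, -0.0073, 0.3493]
eef_rot: [180.0, -0.0, -126.4]
contact_force: [0.2, -0.6, -1.3]
gripper_width: 0.0404
```

```bash
python3 - <<'E'
from h import *
s=get_state();print(s["tcp_pos"],s["eef_rot"],s["contact_force"],s["gripper_width"],s["time_s"])
c=capture("wrist");cv2.imwrite("pics/w8.png",c["color"][:,:,::-1])
c=capture("side");a=c["color"][:,:,::-1]
cv2.imwrite("pics/s8.png",cv2.resize(a[80:280,230:430],None,fx=3,fy=3,interpolation=cv2.INTER_CUBIC))
E
```

```text
[ 0.61778375 -0.00733145  0.34927064] [ 1.79962011e+02 -4.94761139e-02 -1.26381685e+02] [ 0.20338497 -0.61301702 -1.28213504] 0.04041185289698832 13.225
```

View pics/w8.png

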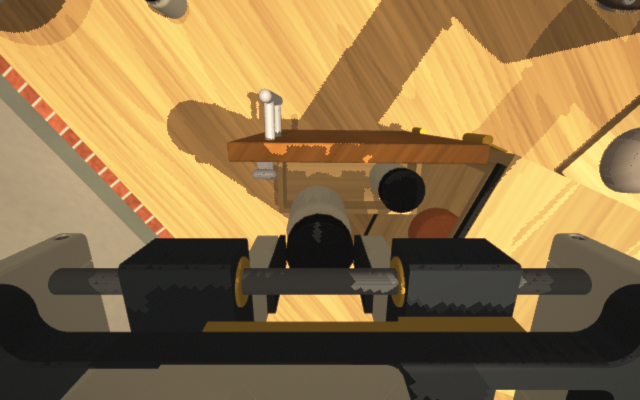

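View pics/s8.png

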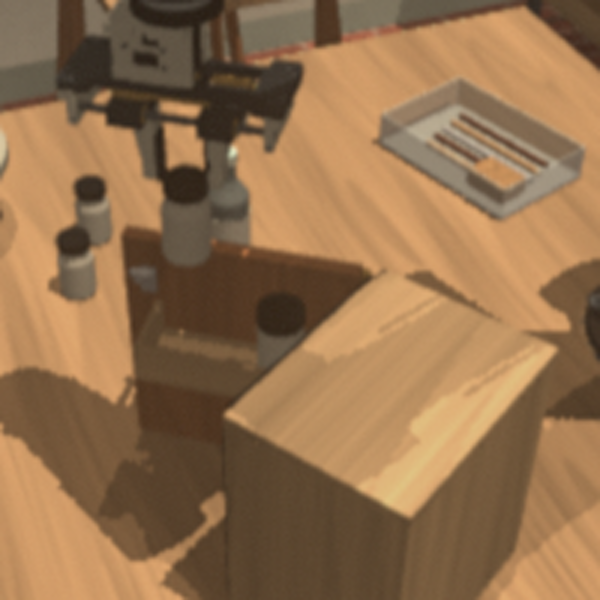

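```bash
python3 - <<'E'
from h import *
s=get_state();cm=cam(capture("wrist"),s);r=R(s["eef_rot"])
f=lambda u,v,z:(r.T@(onz(cm,u,v,z)-s["tcp_pos"])*1000).round(1)
print("inner edge",f(240,160.5,.276),f(480,162.5,.276));print("outer",f(229,143,.276))
print("lid",f(402,190,.25))
print("neigh jar dist should be 82 in y, 0 in x from rack")
# rail inner/outer edges seen?
E
python3 - <<'E'
import cv2
a=cv2.imread("pics/w8.png")
cv2.imwrite("pics/w8c.png",cv2.resize(a[120:280,220:520],None,fx=2.6,fy=2.6,interpolation=cv2.INTER_CUBIC))
E
```

```text
inner edge [ 38.1 -72.7  73.7] [ 36.  146.7  73.8]
outer [ 53.9 -81.3  73.7]
lid [ 3.5 85.1 99.7]
neigh jar dist should be 82 in y, 0 in x from rack
```

View pics/w8c.png

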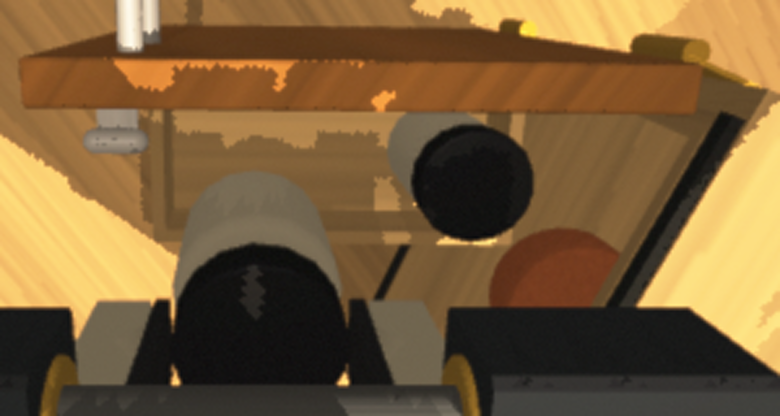

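apply_moves --commands '[{"dp": [0,0,30],"yaw": 0,"grip": 0.3},{"dp": [0,0,60],"yaw": 0,"grip": 0.3},{"dp": [0,0,85],"yaw": 0,"grip": 0.3},{"dp": [0,0,105],"yaw": 0,"grip": 0.3},{"dp": [0,0,118],"yaw": 0,"grip": 0.3},{"dp": [0,0,126],"yaw": 0,"grip": 0.3},{"dp": [0,0,129],"yaw": 0,"grip": 0.3},{"dp": [0,0,130],"yaw": 0,"grip": 0.3},{"dp": [0,0,130],"yaw": 0,"grip": 0.3}]'

```text
time_s: 14.5
tcp_pos: [0.6183, -0.007, 0.2204]
eef_rot: [-180.0, 0.0, -126.3]
contact_force: [0.4, -0.3, -1.4]
gripper_width: 0.0405
```

```bash
python3 - <<'E'
from h import *
s=get_state();print(s["tcp_pos"],s["eef_rot"],s["contact_force"],s["gripper_width"],s["time_s"])
c=capture("wrist");cv2.imwrite("pics/w9.png",c["color"][:,:,::-1])
s=get_state();print(s["tcp_pos"],s["eef_rot"],s["contact_force"],s["gripper_width"],s["time_s"])
c=capture("side");a=c["color"][:,:,::-1]
cv2.imwrite("pics/s9.png",cv2.resize(a[100:260,250:410],None,fx=3.7,fy=3.7,interpolation=cv2.INTER_CUBIC))
E
```

```text
[ 0.61831233 -0.00703908  0.22039527] [-1.79966913e+02  3.35508178e-02 -1.26320086e+02] [ 0.39198602 -0.33990148 -1.42144204] 0.04051410801182147 14.5
[ 0.61830102 -0.00706313  0.22039088] [-1.79966698e+02  3.37994234e-02 -1.26319968e+02] [ 0.68094171  0.13457779 -2.74898954] 0.040477985504072264 14.55
```

View pics/w9.png

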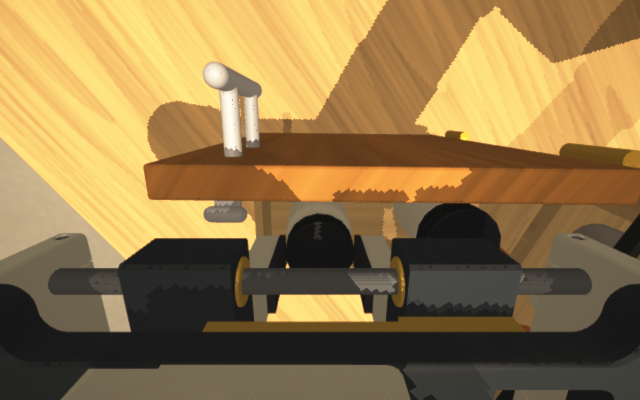

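View pics/s9.png

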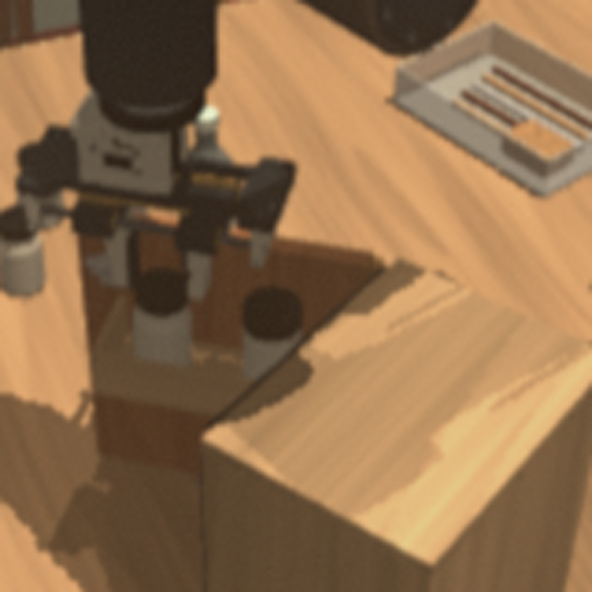

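apply_moves --commands '[{"dp": [0,0,2],"yaw": 0,"grip": 0.3},{"dp": [0,0,3],"yaw": 0,"grip": 0.3},{"dp": [0,0,3],"yaw": 0,"grip": 0.3}]'

```text
time_s: 14.98
tcp_pos: [0.618, -0.0071, 0.2167]
eef_rot: [180.0, -0.0, -126.3]
contact_force: [-0.9, 1.1, -1.6]
gripper_width: 0.0408
```

apply_moves --commands '[{"dp": [0,0,1],"yaw": 0,"grip": 0.3},{"dp": [0,0,1],"yaw": 0,"grip": 0.3},{"dp": [0,0,1],"yaw": 0,"grip": 0.3}]'

```text
time_s: 15.35
tcp_pos: [0.6182, -0.0071, 0.2161]
eef_rot: [-180.0, 0.0, -126.3]
contact_force: [-0.2, 0.0, 1.0]
gripper_width: 0.0407
```

apply_moves --commands '[{"dp": [0,0,0.5],"yaw": 0,"grip": 0.3},{"dp": [0,0,0.5],"yaw": 0,"grip": 0.3}]'

```text
time_s: 15.6
tcp_pos: [0.6184, -0.0071, 0.216]
eef_rot: [-179.9, 0.0, -126.3]
contact_force: [0.2, 0.3, 2.9]
gripper_width: 0.0405
```

apply_moves --commands '[{"dp": [0,0,0],"yaw": 0,"grip": 0.5},{"dp": [0,0,0],"yaw": 0,"grip": 0.6},{"dp": [0,0,0],"yaw": 0,"grip": 0.66},{"dp": [0,0,0],"yaw": 0,"grip": 0.66},{"dp": [0,0,0],"yaw": 0,"grip": 0.66}]'

```text
time_s: 16.23
tcp_pos: [0.618, -0.0071, 0.2153]
eef_rot: [180.0, -0.0, -126.3]
contact_force: [0.3, -0.4, 0.2]
gripper_width: 0.0578
```

```bash
python3 - <<'E'
from h import *
s=get_state();print(s["tcp_pos"],s["eef_rot"],s["contact_force"],s["gripper_width"],s["time_s"])
c=capture("wrist");cv2.imwrite("pics/w10.png",c["color"][:,:,::-1])
c=capture("side");a=c["color"][:,:,::-1]
cv2.imwrite("pics/s10.png",cv2.resize(a[100:260,250:410],None,fx=3.7,fy=3.7,interpolation=cv2.INTER_CUBIC))
E
```

```text
[ 0.61799865 -0.00709119  0.21527891] [ 1.79993390e+02 -4.84000182e-03 -1.26323652e+02] [ 0.26901973 -0.4314425   0.2102286 ] 0.05778190248296657 16.225
```

View pics/w10.png

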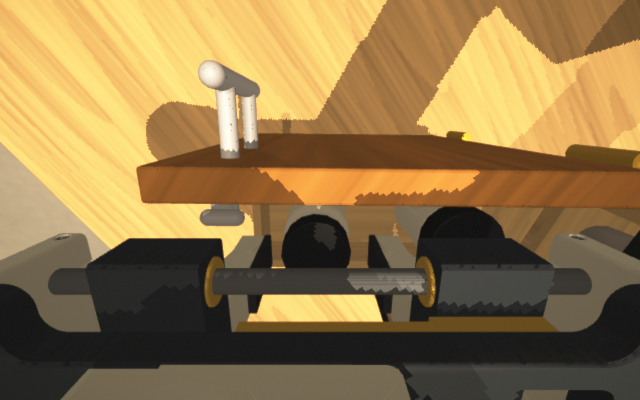

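View pics/s10.png

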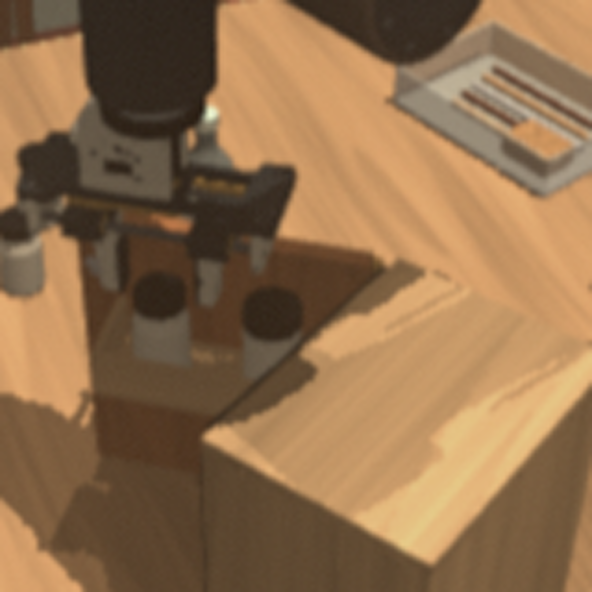

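apply_moves --commands '[{"dp": [0,0,-10],"yaw": 0,"grip": 0.66},{"dp": [0,0,-30],"yaw": 0,"grip": 0.66},{"dp": [0,0,-70],"yaw": 0,"grip": 0.66},{"dp": [0,0,-110],"yaw": 0,"grip": 0.66},{"dp": [0,0,-145],"yaw": 0,"grip": 0.66},{"dp": [20,0,-155],"yaw": 0,"grip": 0.66},{"dp": [60,-30,-155],"yaw": 0,"grip": 0.66},{"dp": [95,-50,-155],"yaw": 0,"grip": 0.66},{"dp": [95,-50,-155],"yaw": 0,"grip": 0.66}]'

```text
time_s: 17.45
tcp_pos: [0.6008, -0.1161, 0.3702]
eef_rot: [180.0, -0.0, -126.5]
contact_force: [-1.0, 0.5, -0.3]
gripper_width: 0.058
```

```bash
python3 - <<'E'
from h import *
s=get_state();print(s["tcp_pos"],s["eef_rot"],s["contact_force"],s["gripper_width"],s["time_s"])
c=capture("wrist");cv2.imwrite("pics/w11.png",c["color"][:,:,::-1])
c=capture("side");a=c["color"][:,:,::-1]
cv2.imwrite("pics/s11.png",cv2.resize(a[100:260,250:410],None,fx=3.7,fy=3.7,interpolation=cv2.INTER_CUBIC))
cm=cam(c); 
c=capture("top");a=c["color"][:,:,::-1]
cv2.imwrite("pics/t11.png",cv2.resize(a[100:300,160:440],None,fx=2.8,fy=2.8,interpolation=cv2.INTER_CUBIC))
E
```

```text
[ 0.60082977 -0.11605588  0.37024564] [ 1.79975946e+02 -3.33768351e-02 -1.26507415e+02] [-0.95437647  0.49137177 -0.29349262] 0.05797264467101582 17.45
```

View pics/w11.png

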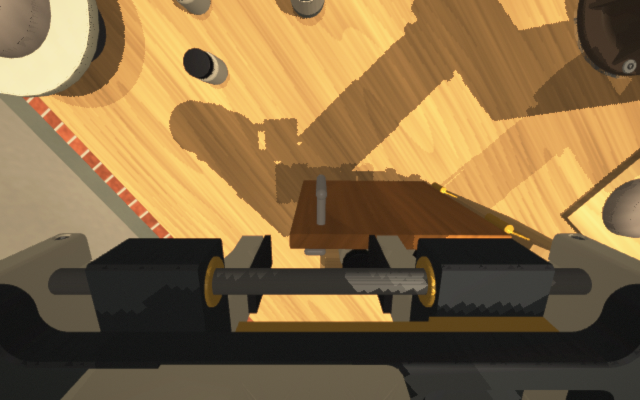

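View pics/s11.png

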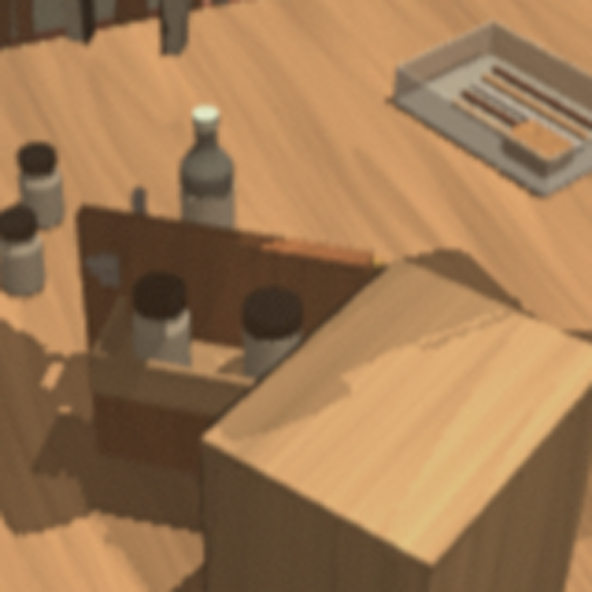

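View pics/t11.png

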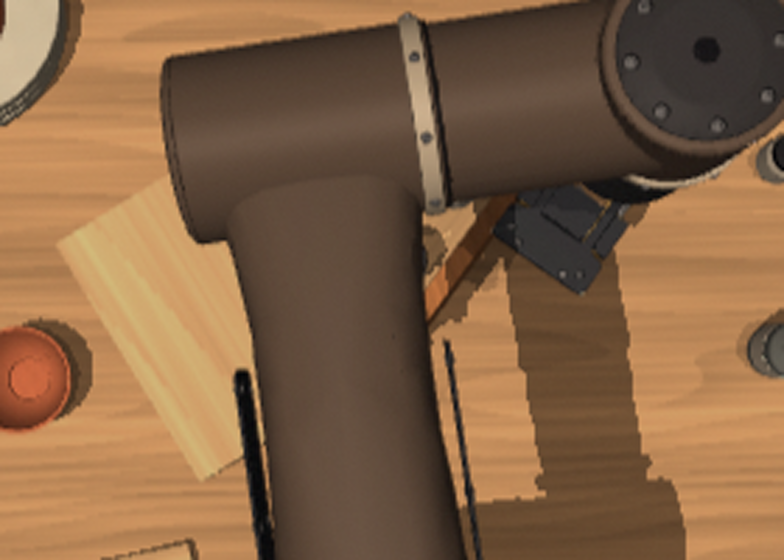

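```bash
python3 - <<'E'
from h import *
a=cv2.imread("pics/w11.png")
cv2.imwrite("pics/w11c.png",cv2.resize(a[160:270,270:430],None,fx=5,fy=5,interpolation=cv2.INTER_CUBIC))
E
```

```text
(no output)
```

View pics/w11c.png

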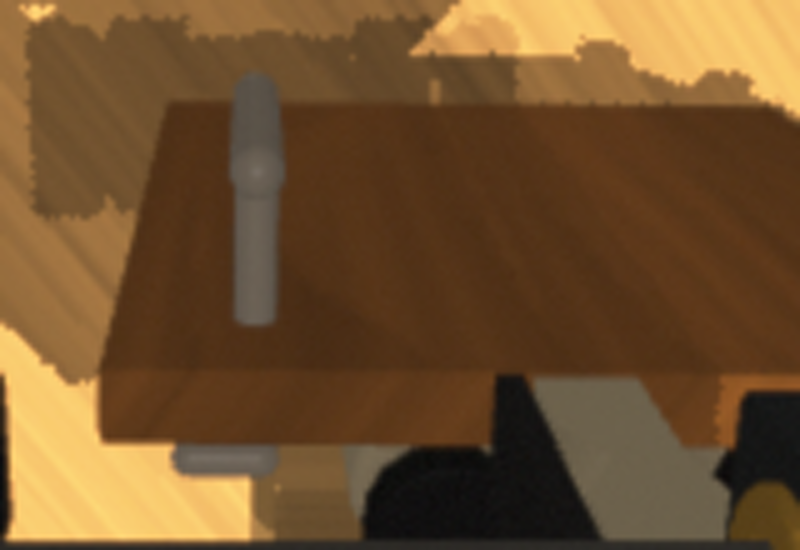

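```bash
python3 - <<'E'
from arc import *
s=get_state();cm=cam(capture("wrist"),s)
b=onz(cm,321.4,194,.268);print(b)
e1=onz(cm,270+103/5,160+370/5,.276);e2=onz(cm,270+740/5,160+375/5,.276);d=e1-e2
al=np.degrees(np.arctan2(d[1],d[0]));print("door dir",al,"theta",np.radians(31.1-al),handle(np.radians(31.1-al)))
mv([b[0],b[1],.231],al-90)
E
```

```text
[ 0.60088475 -0.11122756  0.268     ]
door dir -36.9258032730439 theta 1.187274243428551 [ 0.60184869 -0.11413653]
dp [ -0.9   1.7 139.3] |d| 139.3 yaw rad 0.011 deg 0.6
```

apply_moves --commands '[{"dp": [0,1,40],"yaw": 0.01,"grip": 0.66},{"dp": [0,1,80],"yaw": 0.01,"grip": 0.66},{"dp": [0,1,110],"yaw": 0.01,"grip": 0.66},{"dp": [0,1,130],"yaw": 0.01,"grip": 0.66},{"dp": [0,1,138],"yaw": 0.01,"grip": 0.5},{"dp": [0,1,138],"yaw": 0.01,"grip": 0.2},{"dp": [0,1,138],"yaw": 0.01,"grip": 0},{"dp": [0,1,138],"yaw": 0.01,"grip": 0},{"dp": [0,1,138],"yaw": 0.01,"grip": 0},{"dp": [0,1,138],"yaw": 0.01,"grip": 0},{"dp": [0,1,138],"yaw": 0.01,"grip": 0},{"dp": [0,1,138],"yaw": 0.01,"grip": 0}]' --newtons 40

```text
time_s: 19.15
tcp_pos: [0.6014, -0.1127, 0.2325]
eef_rot: [-180.0, 0.0, -126.9]
contact_force: [0.2, -0.3, 0.7]
gripper_width: 0.0065
```

```bash
python3 - <<'E'
from h import *
s=get_state();print(s["tcp_pos"],s["eef_rot"],s["contact_force"],s["gripper_width"],s["time_s"])
a=capture("wrist")["color"][:,:,::-1]
cv2.imwrite("pics/w12.png",cv2.resize(a[150:340,200:440],None,fx=3,fy=3,interpolation=cv2.INTER_CUBIC))
E
```

```text
[ 0.60136318 -0.11272834  0.23253515] [-1.79983240e+02  9.36616878e-03 -1.26901789e+02] [ 0.20895968 -0.28574112  0.73709247] 0.00651641268412407 19.15
```

View pics/w12.png

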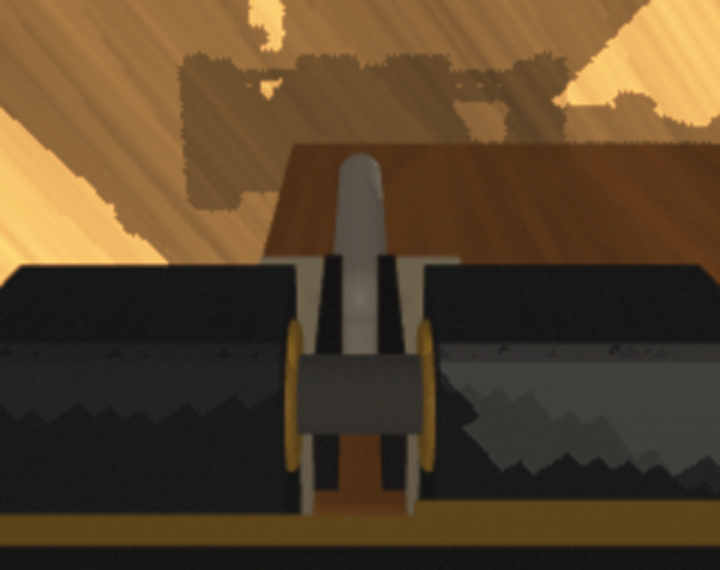

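```bash
cat > rows.py <<'E'
from arc import *
import sys,json
def rows(t0,ths):
    y=np.radians(-59.07)-t0
    n=np.array([np.cos(y),np.sin(y)]);ty=np.array([n[1],-n[0]])
    out=[]
    for th in ths:
        d=(handle(th)-handle(t0))*1000
        out.append({"dp":[float((d@n).round(1)),float((d@ty).round(1)),0],"yaw":round(th-t0,3),"grip":0})
    print(json.dumps(out))
E
python3 -c "
from rows import *
rows(1.184,[1.164,1.12,1.06,1.0,.94,.88,.82,.76,.70,.64,.58,.54])
rows(.54,[.5,.44,.38,.32,.26,.2,.16,.13,.11,.10])"
```

```text
[{"dp": [-4.1, -0.7, 0], "yaw": -0.02, "grip": 0}, {"dp": [-13.2, -2.1, 0], "yaw": -0.064, "grip": 0}, {"dp": [-25.7, -3.3, 0], "yaw": -0.124, "grip": 0}, {"dp": [-38.2, -3.7, 0], "yaw": -0.184, "grip": 0}, {"dp": [-50.7, -3.4, 0], "yaw": -0.244, "grip": 0}, {"dp": [-63.2, -2.4, 0], "yaw": -0.304, "grip": 0}, {"dp": [-75.6, -0.6, 0], "yaw": -0.364, "grip": 0}, {"dp": [-87.9, 2.0, 0], "yaw": -0.424, "grip": 0}, {"dp": [-100.0, 5.2, 0], "yaw": -0.484, "grip": 0}, {"dp": [-111.8, 9.2, 0], "yaw": -0.544, "grip": 0}, {"dp": [-123.5, 13.9, 0], "yaw": -0.604, "grip": 0}, {"dp": [-131.0, 17.4, 0], "yaw": -0.644, "grip": 0}]
[{"dp": [-8.2, -1.4, 0], "yaw": -0.04, "grip": 0}, {"dp": [-20.7, -2.9, 0], "yaw": -0.1, "grip": 0}, {"dp": [-33.2, -3.7, 0], "yaw": -0.16, "grip": 0}, {"dp": [-45.7, -3.7, 0], "yaw": -0.22, "grip": 0}, {"dp": [-58.2, -2.9, 0], "yaw": -0.28, "grip": 0}, {"dp": [-70.7, -1.4, 0], "yaw": -0.34, "grip": 0}, {"dp": [-78.9, 0.0, 0], "yaw": -0.38, "grip": 0}, {"dp": [-85.0, 1.3, 0], "yaw": -0.41, "grip": 0}, {"dp": [-89.1, 2.3, 0], "yaw": -0.43, "grip": 0}, {"dp": [-91.1, 2.8, 0], "yaw": -0.44, "grip": 0}]
```

apply_moves --commands '[{"dp": [-4.1,-0.7,0],"yaw": -0.02,"grip": 0},{"dp": [-13.2,-2.1,0],"yaw": -0.064,"grip": 0},{"dp": [-25.7,-3.3,0],"yaw": -0.124,"grip": 0},{"dp": [-38.2,-3.7,0],"yaw": -0.184,"grip": 0},{"dp": [-50.7,-3.4,0],"yaw": -0.244,"grip": 0},{"dp": [-63.2,-2.4,0],"yaw": -0.304,"grip": 0},{"dp": [-75.6,-0.6,0],"yaw": -0.364,"grip": 0},{"dp": [-87.9,2.0,0],"yaw": -0.424,"grip": 0},{"dp": [-100.0,5.2,0],"yaw": -0.484,"grip": 0},{"dp": [-111.8,9.2,0],"yaw": -0.544,"grip": 0},{"dp": [-123.5,13.9,0],"yaw": -0.604,"grip": 0},{"dp": [-131.0,17.4,0],"yaw": -0.644,"grip": 0}]'

```text
time_s: 20.7
tcp_pos: [0.6666, 0.0035, 0.2325]
eef_rot: [-180.0, -0.0, -89.8]
contact_force: [0.3, -0.2, 2.7]
gripper_width: 0.0067
```

apply_moves --commands '[{"dp": [-8.2,-1.4,0],"yaw": -0.04,"grip": 0},{"dp": [-20.7,-2.9,0],"yaw": -0.1,"grip": 0},{"dp": [-33.2,-3.7,0],"yaw": -0.16,"grip": 0},{"dp": [-45.7,-3.7,0],"yaw": -0.22,"grip": 0},{"dp": [-58.2,-2.9,0],"yaw": -0.28,"grip": 0},{"dp": [-70.7,-1.4,0],"yaw": -0.34,"grip": 0},{"dp": [-78.9,0.0,0],"yaw": -0.38,"grip": 0},{"dp": [-85.0,1.3,0],"yaw": -0.41,"grip": 0},{"dp": [-89.1,2.3,0],"yaw": -0.43,"grip": 0},{"dp": [-91.1,2.8,0],"yaw": -0.44,"grip": 0}]'

```text
time_s: 21.95
tcp_pos: [0.6637, 0.0939, 0.2326]
eef_rot: [-179.9, -0.0, -64.8]
contact_force: [3.6, 0.6, 3.3]
gripper_width: 0.0069
```

```bash
python3 - <<'E'
from arc import *
s=get_state();print(s["tcp_pos"],s["eef_rot"],s["contact_force"],s["gripper_width"],s["time_s"],handle(.1))
a=capture("wrist")["color"][:,:,::-1];cv2.imwrite("pics/w13.png",a)
a=capture("side")["color"][:,:,::-1]
cv2.imwrite("pics/s13.png",cv2.resize(a[120:270,240:400],None,fx=4,fy=4,interpolation=cv2.INTER_CUBIC))
E
```

```text
[0.6636573  0.09393829 0.23255608] [-1.79934248e+02 -6.98730065e-03 -6.47578547e+01] [3.62607156 0.58343771 3.2849045 ] 0.006919011149833294 21.95 [0.66436785 0.09269383]
```

View pics/s13.png

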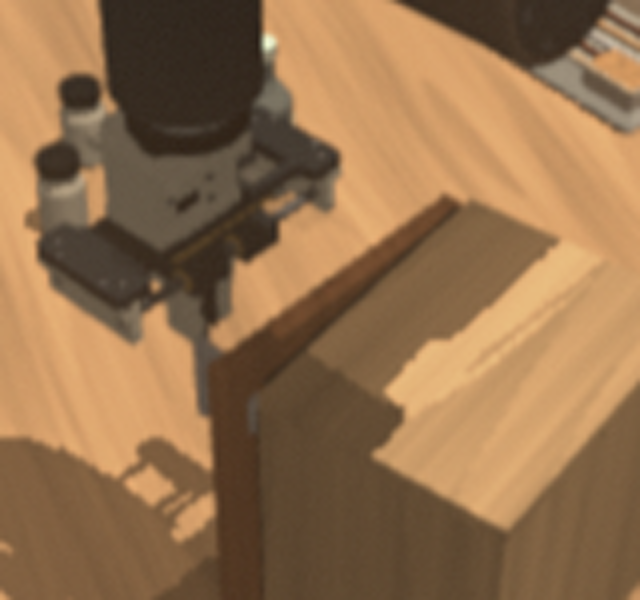

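View pics/w13.png

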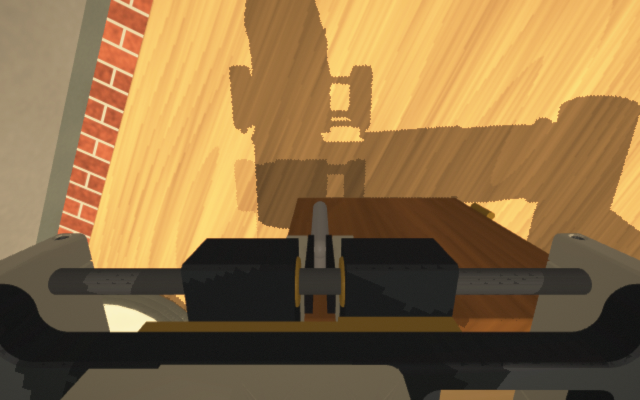

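```bash
python3 -c "
from rows import *
rows(.1,[.09,.08,.07,.06,.05,.045,.04,.035,.03,.025,.02,.015,.01,.005,0,-.005,-.01,-.015,-.02,-.025,-.03])"
```

```text
[{"dp": [-2.1, -0.4, 0], "yaw": -0.01, "grip": 0}, {"dp": [-4.1, -0.7, 0], "yaw": -0.02, "grip": 0}, {"dp": [-6.2, -1.1, 0], "yaw": -0.03, "grip": 0}, {"dp": [-8.2, -1.4, 0], "yaw": -0.04, "grip": 0}, {"dp": [-10.3, -1.7, 0], "yaw": -0.05, "grip": 0}, {"dp": [-11.3, -1.9, 0], "yaw": -0.055, "grip": 0}, {"dp": [-12.4, -2.0, 0], "yaw": -0.06, "grip": 0}, {"dp": [-13.4, -2.1, 0], "yaw": -0.065, "grip": 0}, {"dp": [-14.4, -2.3, 0], "yaw": -0.07, "grip": 0}, {"dp": [-15.5, -2.4, 0], "yaw": -0.075, "grip": 0}, {"dp": [-16.5, -2.5, 0], "yaw": -0.08, "grip": 0}, {"dp": [-17.6, -2.6, 0], "yaw": -0.085, "grip": 0}, {"dp": [-18.6, -2.7, 0], "yaw": -0.09, "grip": 0}, {"dp": [-19.6, -2.8, 0], "yaw": -0.095, "grip": 0}, {"dp": [-20.7, -2.9, 0], "yaw": -0.1, "grip": 0}, {"dp": [-21.7, -3.0, 0], "yaw": -0.105, "grip": 0}, {"dp": [-22.8, -3.1, 0], "yaw": -0.11, "grip": 0}, {"dp": [-23.8, -3.2, 0], "yaw": -0.115, "grip": 0}, {"dp": [-24.8, -3.2, 0], "yaw": -0.12, "grip": 0}, {"dp": [-25.9, -3.3, 0], "yaw": -0.125, "grip": 0}, {"dp": [-26.9, -3.4, 0], "yaw": -0.13, "grip": 0}]
```

apply_moves --commands '[{"dp": [-2.1,-0.4,0],"yaw": -0.01,"grip": 0},{"dp": [-4.1,-0.7,0],"yaw": -0.02,"grip": 0},{"dp": [-6.2,-1.1,0],"yaw": -0.03,"grip": 0},{"dp": [-8.2,-1.4,0],"yaw": -0.04,"grip": 0},{"dp": [-10.3,-1.7,0],"yaw": -0.05,"grip": 0},{"dp": [-12.4,-2.0,0],"yaw": -0.06,"grip": 0},{"dp": [-13.4,-2.1,0],"yaw": -0.065,"grip": 0},{"dp": [-14.4,-2.3,0],"yaw": -0.07,"grip": 0},{"dp": [-14.4,-2.3,0],"yaw": -0.07,"grip": 0}]'

```text
time_s: 23.18
tcp_pos: [0.6596, 0.1077, 0.2326]
eef_rot: [-179.9, -0.0, -60.8]
contact_force: [4.6, 2.3, 2.2]
gripper_width: 0.0065
```

```bash
cat > f.py <<'E'
from arc import *
ss=[]
for i in range(1): ss.append(get_state())
s=ss[0];n=np.array([.5165,-.8563]);u=np.array([.8563,.5165])
p=s["tcp_pos"][:2];f=s["contact_force"]
h=p-np.array([.6587,.1116])
print("t",s["time_s"],"n mm from shut-grip",(h@n*1000).round(1),"u",(h@u*1000).round(1),"yaw",s["eef_rot"][2].round(2),"Fn",(f[:2]@n).round(1),"Fu",(f[:2]@u).round(1),"Fz",f[2].round(1),"M",s["moment"].round(2))
E
python3 f.py
```

```text
t 23.175 n mm from shut-grip 3.8 u -1.2 yaw -60.78 Fn 0.4 Fu 5.1 Fz 2.2 M [ 0.55 -1.71 -0.04]
```

apply_moves --commands '[{"dp": [-1,-0.1,0],"yaw": -0.005,"grip": 0},{"dp": [-2.1,-0.2,0],"yaw": -0.01,"grip": 0},{"dp": [-3.1,-0.3,0],"yaw": -0.015,"grip": 0},{"dp": [-3.1,-0.3,0],"yaw": -0.015,"grip": 0}]'

```text
time_s: 23.68
tcp_pos: [0.659, 0.1096, 0.2326]
eef_rot: [-179.9, -0.1, -59.9]
contact_force: [7.8, -2.3, 0.9]
gripper_width: 0.0067
```

```bash
python3 f.py
```

```text
t 23.675 n mm from shut-grip 1.9 u -0.8 yaw -59.94 Fn 6.0 Fu 5.5 Fz 0.9 M [-0.77 -2.85  0.07]
```

apply_moves --commands '[{"dp": [-1,-0.1,0],"yaw": -0.005,"grip": 0},{"dp": [-2,-0.2,0],"yaw": -0.01,"grip": 0},{"dp": [-2,-0.2,0],"yaw": -0.01,"grip": 0}]'

```text
time_s: 24.05
tcp_pos: [0.6587, 0.1102, 0.2326]
eef_rot: [-179.9, -0.2, -59.4]
contact_force: [11.1, -7.8, -1.0]
gripper_width: 0.0066
```

```bash
python3 f.py
```

```text
t 24.05 n mm from shut-grip 1.2 u -0.7 yaw -59.4 Fn 12.4 Fu 5.5 Fz -1.0 M [-2.5  -4.04  0.03]
```

apply_moves --commands '[{"dp": [-1,-0.1,0],"yaw": -0.004,"grip": 0},{"dp": [-1,-0.1,0],"yaw": -0.004,"grip": 0}]'

```text
time_s: 24.3
tcp_pos: [0.6585, 0.1108, 0.2326]
eef_rot: [-179.9, -0.2, -59.2]
contact_force: [12.8, -6.9, -1.4]
gripper_width: 0.0066
```

```bash
python3 f.py
```

```text
t 24.3 n mm from shut-grip 0.5 u -0.6 yaw -59.18 Fn 12.5 Fu 7.4 Fz -1.4 M [-2.8  -4.47  0.03]
```

apply_moves --commands '[{"dp": [-1,-0.1,0],"yaw": -0.004,"grip": 0},{"dp": [-1,-0.1,0],"yaw": -0.004,"grip": 0}]'

```text
time_s: 24.55
tcp_pos: [0.6582, 0.1117, 0.2326]
eef_rot: [-179.9, -0.2, -59.0]
contact_force: [12.6, -7.6, -2.0]
gripper_width: 0.0066
```

```bash
python3 f.py
```

```text
t 24.55 n mm from shut-grip -0.3 u -0.4 yaw -58.96 Fn 13.0 Fu 6.8 Fz -2.0 M [-2.9  -4.58  0.06]
```

apply_moves --commands '[{"dp": [-1,-0.1,0],"yaw": -0.004,"grip": 0},{"dp": [-1,-0.1,0],"yaw": -0.004,"grip": 0}]'

```text
time_s: 24.8
tcp_pos: [0.6576, 0.1132, 0.2326]
eef_rot: [-179.9, -0.2, -58.7]
contact_force: [11.8, -4.6, -0.5]
gripper_width: 0.0065
```

```bash
python3 f.py
```

```text
t 24.8 n mm from shut-grip -1.9 u -0.1 yaw -58.72 Fn 10.0 Fu 7.7 Fz -0.5 M [-1.87 -4.13 -0.01]
```

apply_moves --commands '[{"dp": [-1,-0.1,0],"yaw": -0.004,"grip": 0},{"dp": [-1,-0.1,0],"yaw": -0.004,"grip": 0}]'

```text
time_s: 25.05
tcp_pos: [0.6573, 0.1141, 0.2326]
eef_rot: [-179.9, -0.2, -58.5]
contact_force: [10.9, -6.4, -1.5]
gripper_width: 0.0067
```

```bash
python3 f.py
```

```text
t 25.05 n mm from shut-grip -2.9 u 0.1 yaw -58.49 Fn 11.1 Fu 6.0 Fz -1.5 M [-2.15 -4.36  0.01]
```

apply_moves --commands '[{"dp": [-1,-0.1,0],"yaw": -0.003,"grip": 0},{"dp": [-1,-0.1,0],"yaw": -0.003,"grip": 0}]'

```text
time_s: 25.3
tcp_pos: [0.657, 0.1149, 0.2326]
eef_rot: [-179.9, -0.2, -58.3]
contact_force: [12.7, -6.0, -0.3]
gripper_width: 0.0071
```

```bash
python3 f.py
```

```text
t 25.3 n mm from shut-grip -3.7 u 0.3 yaw -58.32 Fn 11.7 Fu 7.8 Fz -0.3 M [-2.39 -4.62  0.03]
```

```bash
python3 - <<'E'
from h import *
a=capture("side")["color"][:,:,::-1]
cv2.imwrite("pics/s14.png",cv2.resize(a[165:315,270:430],None,fx=4,fy=4,interpolation=cv2.INTER_CUBIC))
a=capture("wrist")["color"][:,:,::-1]
cv2.imwrite("pics/w14.png",cv2.resize(a[180:340,200:440],None,fx=3,fy=3,interpolation=cv2.INTER_CUBIC))
E
python3 f.py
```

```text
t 25.4 n mm from shut-grip -3.7 u 0.2 yaw -58.32 Fn 11.3 Fu 7.1 Fz -1.3 M [-2.33 -4.59 -0.  ]
```

View pics/s14.png

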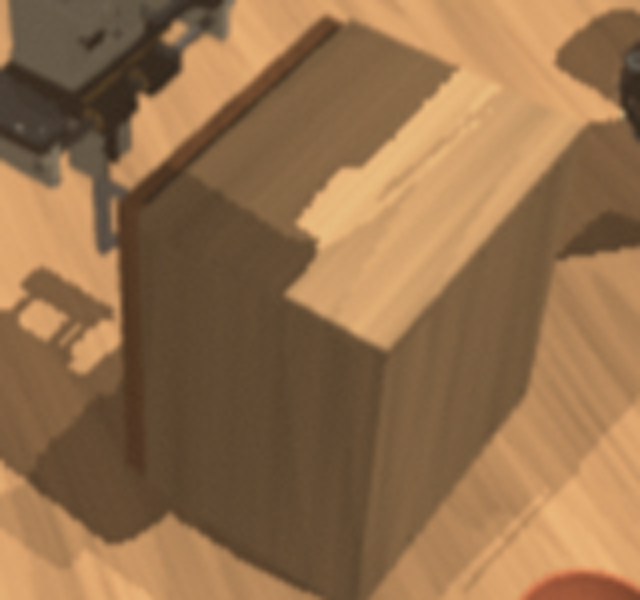

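View pics/w14.png

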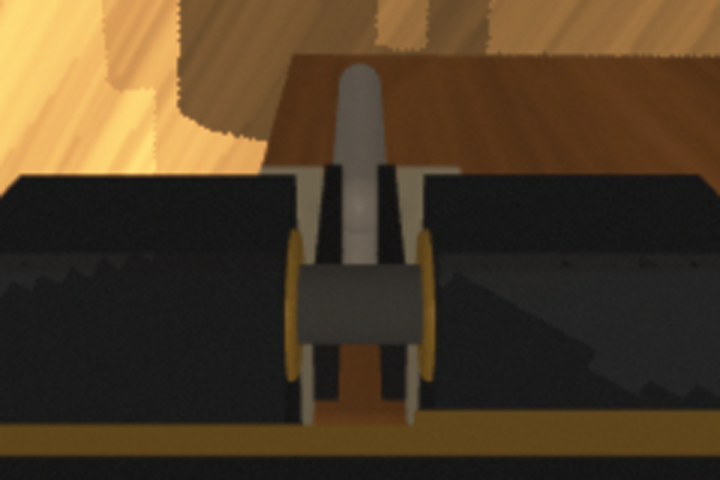

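apply_moves --commands '[{"dp": [1,0.1,0],"yaw": 0.004,"grip": 0},{"dp": [2,0.2,0],"yaw": 0.008,"grip": 0},{"dp": [2,0.2,0],"yaw": 0.008,"grip": 0}]'

```text
time_s: 25.78
tcp_pos: [0.6576, 0.1135, 0.2326]
eef_rot: [-179.9, -0.2, -58.8]
contact_force: [11.1, -3.7, -0.6]
gripper_width: 0.0064
```

```bash
python3 f.py
```

```text
t 25.775 n mm from shut-grip -2.2 u 0.0 yaw -58.78 Fn 8.9 Fu 7.5 Fz -0.6 M [-1.67 -4.14  0.02]
```

apply_moves --commands '[{"dp": [1,0.1,0],"yaw": 0.004,"grip": 0},{"dp": [2,0.2,0],"yaw": 0.008,"grip": 0},{"dp": [2,0.2,0],"yaw": 0.008,"grip": 0}]'

```text
time_s: 26.15
tcp_pos: [0.6581, 0.1119, 0.2326]
eef_rot: [-179.9, -0.1, -59.2]
contact_force: [10.0, -4.9, -0.3]
gripper_width: 0.0067
```

```bash
python3 f.py
```

```text
t 26.15 n mm from shut-grip -0.5 u -0.3 yaw -59.23 Fn 9.4 Fu 6.1 Fz -0.3 M [-1.45 -3.54 -0.04]
```

apply_moves --commands '[{"dp": [1,0.1,0],"yaw": 0.004,"grip": 0},{"dp": [2,0.2,0],"yaw": 0.008,"grip": 0},{"dp": [2,0.2,0],"yaw": 0.008,"grip": 0}]'

```text
time_s: 26.52
tcp_pos: [0.6588, 0.1099, 0.2326]
eef_rot: [-179.9, -0.1, -59.7]
contact_force: [9.8, -4.3, 0.2]
gripper_width: 0.0067
```

```bash
python3 f.py
```

```text
t 26.525 n mm from shut-grip 1.5 u -0.8 yaw -59.69 Fn 8.8 Fu 6.2 Fz 0.2 M [-1.62 -3.36 -0.03]
```

apply_moves --commands '[{"dp": [-2,-0.2,0],"yaw": -0.008,"grip": 0},{"dp": [-4,-0.4,0],"yaw": -0.016,"grip": 0},{"dp": [-6,-0.6,0],"yaw": -0.024,"grip": 0},{"dp": [-7,-0.7,0],"yaw": -0.026,"grip": 0},{"dp": [-7,-0.7,0],"yaw": -0.026,"grip": 0}]'

```text
time_s: 27.15
tcp_pos: [0.6568, 0.1155, 0.2326]
eef_rot: [-179.9, -0.2, -58.2]
contact_force: [13.5, -8.0, -1.5]
gripper_width: 0.0066
```

```bash
python3 f.py
```

```text
t 27.15 n mm from shut-grip -4.3 u 0.4 yaw -58.21 Fn 13.8 Fu 7.4 Fz -1.5 M [-2.83 -4.94 -0.04]
```

apply_moves --commands '[{"dp": [-1,-0.1,0],"yaw": -0.003,"grip": 0},{"dp": [-1,-0.1,0],"yaw": -0.003,"grip": 0}]'

```text
time_s: 27.4
tcp_pos: [0.6565, 0.1161, 0.2326]
eef_rot: [-179.9, -0.3, -58.0]
contact_force: [14.1, -8.1, -2.0]
gripper_width: 0.0064
```

```bash
python3 f.py
```

```text
t 27.4 n mm from shut-grip -5.0 u 0.5 yaw -58.05 Fn 14.2 Fu 7.9 Fz -2.0 M [-3.15 -5.27  0.04]
```

apply_moves --commands '[{"dp": [-1,-0.1,0],"yaw": -0.003,"grip": 0},{"dp": [-1,-0.1,0],"yaw": -0.003,"grip": 0}]'

```text
time_s: 27.65
tcp_pos: [0.6563, 0.1168, 0.2327]
eef_rot: [-179.9, -0.3, -57.9]
contact_force: [15.1, -9.5, -2.5]
gripper_width: 0.007
```

```bash
python3 f.py
```

```text
t 27.65 n mm from shut-grip -5.7 u 0.6 yaw -57.89 Fn 16.0 Fu 8.1 Fz -2.5 M [-3.53 -5.61  0.04]
```

apply_moves --commands '[{"dp": [2,0.2,0],"yaw": 0.008,"grip": 0},{"dp": [4,0.4,0],"yaw": 0.016,"grip": 0},{"dp": [6,0.6,0],"yaw": 0.024,"grip": 0},{"dp": [6,0.6,0],"yaw": 0.024,"grip": 0}]'

```text
time_s: 28.15
tcp_pos: [0.6575, 0.1136, 0.2326]
eef_rot: [-179.9, -0.1, -59.2]
contact_force: [7.5, -0.9, 0.2]
gripper_width: 0.0065
```

```bash
python3 f.py
```

```text
t 28.15 n mm from shut-grip -2.4 u 0.0 yaw -59.22 Fn 4.6 Fu 5.9 Fz 0.2 M [-0.27 -2.82 -0.04]
```

apply_moves --commands '[{"dp": [1,0.1,0],"yaw": 0,"grip": 0},{"dp": [2,0.2,0],"yaw": 0,"grip": 0},{"dp": [2,0.2,0],"yaw": 0,"grip": 0}]'

```text
time_s: 28.52
tcp_pos: [0.6579, 0.1125, 0.2326]
eef_rot: [-179.9, -0.0, -59.2]
contact_force: [6.4, 2.6, 1.6]
gripper_width: 0.0068
```

```bash
python3 f.py
```

```text
t 28.525 n mm from shut-grip -1.2 u -0.2 yaw -59.19 Fn 1.1 Fu 6.8 Fz 1.6 M [ 0.71 -2.   -0.01]
```

apply_moves --commands '[{"dp": [0.5,0,0],"yaw": 0,"grip": 0.3},{"dp": [0.5,0,0],"yaw": 0,"grip": 0.5},{"dp": [0.5,0,0],"yaw": 0,"grip": 0.6},{"dp": [0.5,0,0],"yaw": 0,"grip": 0.6},{"dp": [0.5,0,0],"yaw": 0,"grip": 0.6},{"dp": [0.5,0,0],"yaw": 0,"grip": 0.6}]'

```text
time_s: 29.28
tcp_pos: [0.6574, 0.1119, 0.2323]
eef_rot: [180.0, 0.0, -59.2]
contact_force: [0.0, -0.1, -0.3]
gripper_width: 0.0521
```

```bash
python3 f.py;python3 - <<'E'
from h import *
a=capture("side")["color"][:,:,::-1]
cv2.imwrite("pics/s15.png",cv2.resize(a[165:315,270:430],None,fx=4,fy=4,interpolation=cv2.INTER_CUBIC))
a=capture("wrist")["color"][:,:,::-1]
cv2.imwrite("pics/w15.png",cv2.resize(a[180:340,200:440],None,fx=3,fy=3,interpolation=cv2.INTER_CUBIC))
E
```

```text
t 29.275 n mm from shut-grip -1.0 u -1.0 yaw -59.17 Fn 0.1 Fu -0.0 Fz -0.3 M [0.   0.15 0.03]
```

View pics/w15.png

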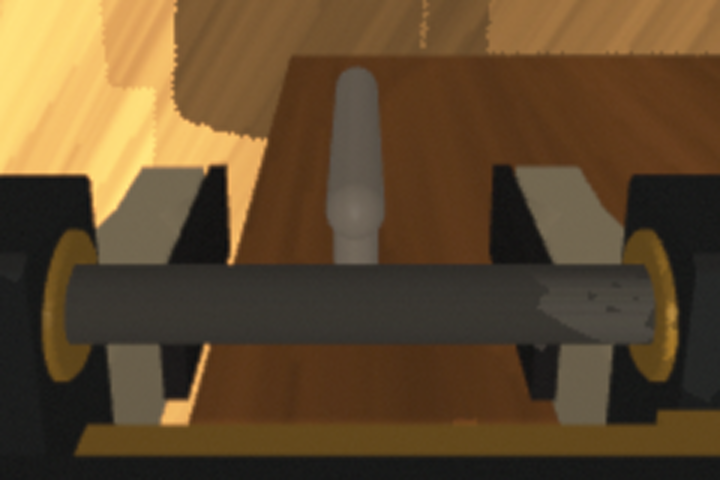

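View pics/s15.png

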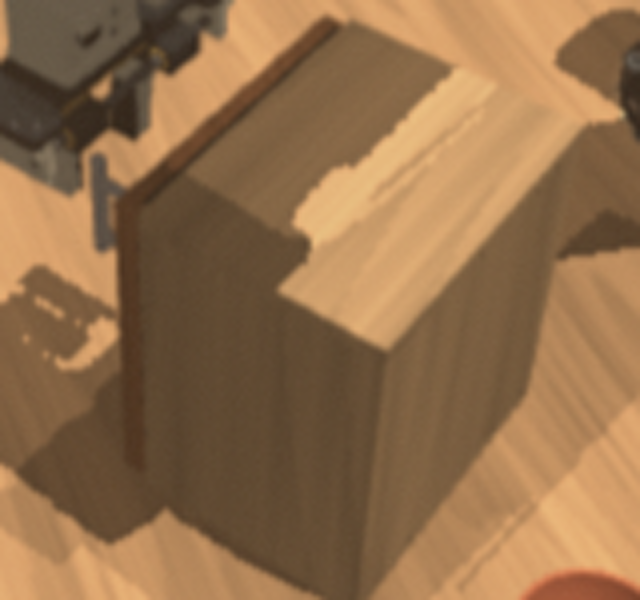

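apply_moves --commands '[{"dp": [0,0,-20],"yaw": 0,"grip": 0.6},{"dp": [0,0,-60],"yaw": 0,"grip": 0.6},{"dp": [0,0,-110],"yaw": 0,"grip": 0.6},{"dp": [20,20,-150],"yaw": 0,"grip": 0.6},{"dp": [60,60,-160],"yaw": 0,"grip": 0.6},{"dp": [100,100,-160],"yaw": 0,"grip": 0.6},{"dp": [140,140,-160],"yaw": 0,"grip": 0.6},{"dp": [180,180,-160],"yaw": 0,"grip": 0.6},{"dp": [215,215,-160],"yaw": 0,"grip": 0.6},{"dp": [250,250,-160],"yaw": 0,"grip": 0.6},{"dp": [270,270,-160],"yaw": 0,"grip": 0.6},{"dp": [270,270,-160],"yaw": 0,"grip": 0.6}]'

```text
time_s: 30.88
tcp_pos: [0.5633, -0.2601, 0.3923]
eef_rot: [180.0, 0.0, -59.3]
contact_force: [0.6, 0.5, -0.3]
gripper_width: 0.0525
```

```bash
python3 - <<'E'
from h import *
s=get_state();print(s["tcp_pos"],s["contact_force"],s["time_s"])
t=capture("top");a=t["color"][:,:,::-1];cv2.imwrite("pics/t16.png",a)
b=capture("side")["color"][:,:,::-1]
o=cv2.imread("pics/side0.png");
cv2.imwrite("pics/s16.png",np.hstack([cv2.resize(x[120:320,250:430],None,fx=2.2,fy=2.2,interpolation=cv2.INTER_CUBIC) for x in(o,b)]))
o=cv2.imread("pics/top0.png")
cv2.imwrite("pics/t16c.png",np.hstack([cv2.resize(x[130:280,170:320],None,fx=2.6,fy=2.6,interpolation=cv2.INTER_CUBIC) for x in(o,a)]))
E
```

```text
[ 0.56325029 -0.26005016  0.39226675] [ 0.55492096  0.52276369 -0.33132142] 30.875
```

View pics/s16.png

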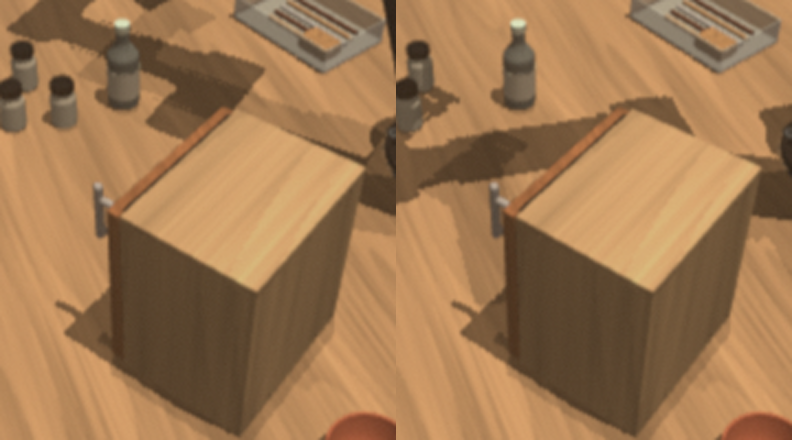

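View pics/t16c.png

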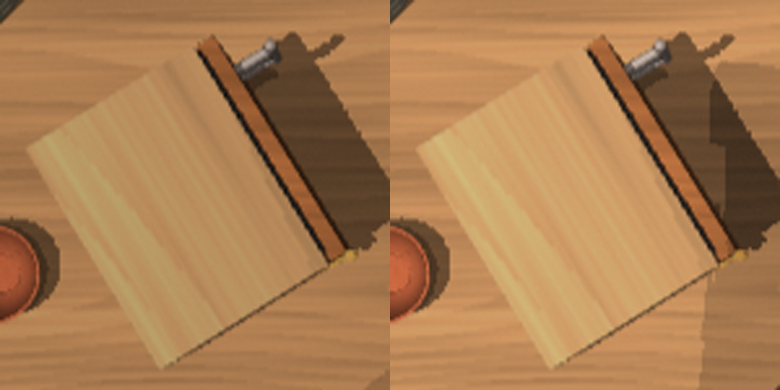

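View pics/t16.png

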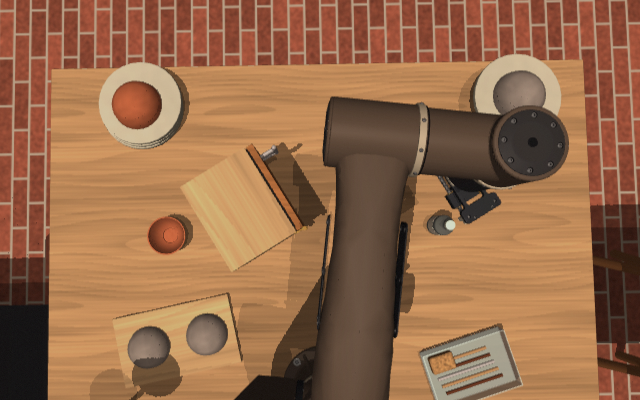

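```bash
python3 - <<'E'
import cv2,numpy as np
from h import *
for n,(y0,y1,x0,x1) in {"top":(140,166,246,282),"side":(198,232,290,306)}.items():
    o=cv2.imread(f"pics/{n}0.png");b=capture(n)["color"][:,:,::-1].copy()
    pad=3
    r=cv2.matchTemplate(b[y0-pad:y1+pad,x0-pad:x1+pad],o[y0:y1,x0:x1],cv2.TM_CCOEFF_NORMED)
    print(n,np.unravel_index(r.argmax(),r.shape),r.max().round(3),r[2:5,2:5].round(3).tolist())
E
```

```text
top (np.int64(3), np.int64(3)) 0.999 [[0.8989999890327454, 0.9190000295639038, 0.7929999828338623], [0.8740000128746033, 0.9990000128746033, 0.8840000033378601], [0.7699999809265137, 0.9120000004768372, 0.9039999842643738]]
side (np.int64(4), np.int64(3)) 0.868 [[0.6930000185966492, 0.7329999804496765, 0.6480000019073486], [0.7699999809265137, 0.8349999785423279, 0.7620000243186951], [0.7889999747276306, 0.8679999709129333, 0.8130000233650208]]
```

The top view matches its starting picture (0.999 at zero shift), so the door is back at rest. I'm handing the job in.

```bash
python3 -c "
from plant import close_job
print(close_job())"
```

```text
the job is handed in; nothing more can be done
None
```

The job is handed in at about 31 s of robot time. The jar is in the door rack and the door stays shut on its own; no verdict was reported.

- **What I did:** I gripped the handle bar, pulled the door open through its catch to about 1.18 rad and let go. I picked up the jar nearest the base, stood it in the free part of the rack and released it. I gripped the handle again, swung the door shut slowly, and pressed about 6 mm past rest, to about 16 N.
- **Catch:** My first press, to about 14 N, did not catch: 9 N still pushed the door outward when I eased back. After the second, firmer press the outward force fell to about 1 N near rest.
- **Last checks:** After release there was no force on the tool, and the door and handle in the top view matched the starting picture (0.999 at zero shift). A side-view check of the handle disagreed slightly: its best match was one pixel off at only 0.87. The shadows behind it had changed, and by eye the two pictures are alike. The bottle and bowl look unmoved in the pictures.
- **Not measured:** The seal force was never read directly; I kept it low by limiting the push. The jar was seen upright in the rack before closing and could not be seen once the door was shut.

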